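# Right the toppled block boxes and close up the rack

## Robot

A 7-joint arm with a two-finger parallel gripper is mounted at the origin on a cart in front of the work surface, level with it; the furniture and walls round the work are solid. World frame = base frame: x ahead of the robot, y to its left, z up, the work surface at z = 0. Lengths are in mm, angles in rad, forces in N, time in s.
With the tool pointing down it reaches from about 425 to 950 mm from the base axis. Payload 4.7 kg.
Tool frame: the origin (TCP) lies between the finger pads; the fingertips stand 17 mm ahead of it and the grasp point (between the pads) lies 2 mm behind it; y points along the fingers, z is the direction in which the jaws open and shut, and the axes are right-handed (so a half turn about y gives the same grasp; the last joint's range is limited). The gripper opens to 87 mm and grips with 3 to 60 N. Pads are 19 mm wide; open, the fingers measure 117 mm over their backs; the gripper's body (75 mm by 190 mm) begins 51 mm behind the grasp point.
Start: joints at [1.152, 0.469, -0.049, 1.532, 0.024, 1.141, -0.082], TCP at [256.548, -624.364, 239.573] pointing down, gripper open.
Joint ranges: [-2.59, 2.59], [-0.33, 1.99], [-1.39, 1.29], [0.1, 2.45], [-1.04, 4.18], [0.21, 1.99], [-2.66, 2.66]. Speed limits (rad/s): [2.57, 2.57, 3.14, 3.14, 3.14, 3.14, 3.14].

## Interface

Orientations are given as a unit quaternion [x, y, z, w].
In Python, from workcell import get_state, imaging, hand_in gives the robot as it stands. The module is installed in compiled form; this text tells all that it offers.
- The arm moves only by the shell command python3 -m inch 'ROWS' [OPENING] [FORCE]. ROWS is JSON, one flat list of numbers, 4 for each row, row after row: the shift along the tool's x, y, z in m, then the turn about the tool's y in rad. In form: [dx, dy, dz, spin, dx, dy, dz, spin, ...]. A call has 1 to 20 rows; each row shifts and turns the commanded pose from where the row before left it, along the tool's axes as they then stand; what a row does not reach is not made up. A row lasts 1/10 s, in which the tool goes at most 50 mm and 8.59 degrees, less where a joint would pass 70% of its speed; a pose out of reach is approached as far as the arm can. A call is refused whole if a number of a shift passes 0.05 or a number of a turn 0.15, either way. A call with a gripper value outside its range is refused whole. OPENING is the closure in counts, from 0 (fully open) to 255 (shut), set as the call begins (- or left out, the last holds). The fingers move at their own pace and stop on an object; FORCE is the grip in N (left out, the last holds). Time passes only in rows, so rows that do not move let the fingers close. It gives the time, the measured TCP pose, the force and the opening at its end, in the units of the state.
- get_state(): the state, without advancing time (a new reading comes with each control period).
- imaging.read_camera(name): name is "side" or "top"; returns a dict with "image" (480x640x3 uint8, blue, green, red), "vfov" (degrees; the focal length in pixels is half the picture's height over the tangent of half this angle, whatever the lens; pixels are square), "cx", "cy" (the principal point, pixels), "pose" (4x4, takes a point from camera to world coordinates). Camera axes: x right, y up, looking along -z (the intrinsics and any distortion apply to the point x, -y, -z); pixel columns grow to the right and rows downward; lengths in mm; the calibration is good to about 2 mm. A picture is of the moment at which its call begins. There is no depth.
- hand_in(): hands the job in, once; it reports no verdict.
The state is a dict: "time_s": time; "joint_pos": joint angles; "joint_velocities": joint speeds; "tau": joint torques, N m; "position": TCP position; "tool_rot": TCP orientation; "force": force on the tool from outside, world axes, zero at the start; "torque": the same for the moment, N m; "opening": finger opening in mm.
Only numpy, scipy, OpenCV 4.12 (cv2) and the standard library are available. Lean on these libraries where they do the work, as an engineer would, in place of code of your own. Each camera call takes 0.05 s, during which the arm holds its last target.

## Task

Two of the five wooden test-block boxes have gone over: one leans out over the front rail of the rack, one lies on the bench. Stand both upright in the rack's row again, lids up and narrow side along the row like the others, and slide the bookend up until all five boxes stand snug between it and the end plate. Keep the other boxes standing, and leave the oil bottle, the mouse and the round steel block where they are.

Things in the scene. Friction and masses are not known exactly. Their poses are not given: they have to be found in the camera images.
- rack: Grey sheet-steel rack, fixed to the bench: an open-topped lane 300 mm long (its y axis) and 68 mm wide (its x axis) with a flat floor 4 mm above the bench. Origin: on the bench, in the middle of the rack; x points to the back, z up. Back panel: 52 mm high, inner face at x = +34 mm. Front rail: a steel rod 6 mm thick at x = -34 mm, its axis 37 mm above the bench (an open gap below it, apart from a 10 mm lip). End plate: 94 mm high, at the +y end. The -y end is open.
- end_plate (a point): Foot of the end plate's inner face, at lane-floor height in the middle of the lane: 140 mm along +y from the rack's origin, 4 mm up; axes as the rack's. The row of boxes starts here and runs toward -y.
- bookend (a joint): Travel of the sliding bookend along the rack, m. 0: its rubber face is 180 mm from the end plate, exactly five box thicknesses; it grows as the bookend is drawn away from the end plate (toward the rack's -y), up to 0.10. No spring: it stays where it is left; sliding friction about 2 N. It starts 8 to 35 mm open, which leaves too little room for a fifth box and fingers.
- knob (a point): Centre of the bookend's black thumb knob, a standing cylinder 20 mm in diameter, 24 mm high (top 125 mm above the bench, this point 113 mm above it). It rides with the bookend, 21 mm behind (rack -y) its rubber face. The plate below it is 52 mm wide (x), 94 mm high.
- box_1_mid (a point): Centre of a wooden box that stands upright in the row at the start, half-way up. 50 mm along its x (depth), 36 mm along its y (thickness, along the row), 125 mm along its z (height; +z is the lid end); 0.2 to 0.33 kg. Its -x face carries a brass catch and a paper card.
- box_2_mid (a point): Centre of a wooden box that stands upright in the row at the start, half-way up. 50 mm along its x (depth), 36 mm along its y (thickness, along the row), 125 mm along its z (height; +z is the lid end); 0.2 to 0.33 kg. Its -x face carries a brass catch and a paper card.
- box_3_mid (a point): Centre of a wooden box that stands upright in the row at the start, half-way up. 50 mm along its x (depth), 36 mm along its y (thickness, along the row), 125 mm along its z (height; +z is the lid end); 0.2 to 0.33 kg. Its -x face carries a brass catch and a paper card.
- leaning_box_mid (a point): Centre of a wooden box of the same kind that leans at the start out over the front rail, top toward the rack's -x, about 36 degrees from vertical, foot still in the lane against the back panel, in any of the four places of the row, some 5 mm from the box beside it, half-way up. 50 mm along its x (depth), 36 mm along its y (thickness, along the row), 125 mm along its z (height; +z is the lid end); 0.2 to 0.33 kg. Its -x face carries a brass catch and a paper card.
- fallen_box_mid (a point): Centre of a wooden box of the same kind that lies at the start flat on the bench to the right of the rack's front, on its hinge side (its +x face), brass catch up, lid end roughly toward world +y, so 36 mm wide and 50 mm high as it lies, half-way up. 50 mm along its x (depth), 36 mm along its y (thickness, along the row), 125 mm along its z (height; +z is the lid end); 0.2 to 0.33 kg. Its -x face carries a brass catch and a paper card.
- oil_bottle: Small oil bottle with a long spout, 39 mm in diameter, 135 mm high, standing behind the rack; origin at the middle of its foot. Leave alone.
- mouse: Computer mouse, 113 x 60 x 37 mm, origin under its middle. Leave alone.
- test_block: Round steel block, 64 mm in diameter, 13 mm high, lying flat in front of the tester; origin under its middle. Leave alone.

How it is judged:
By the outcome, as a careful person would: the job done as asked, in the order asked, and still so for the second after the job is handed in, with the robot touching nothing.
It also fails if it takes over 72 s, if anything falls off the work surface, if the arm or the gripper's body presses on something with over 40 N, if the wrist force passes 120 N, or if a joint passes its speed limit or range.

## Working session

There is one attempt and no reset: what is moved stays moved. The work goes in short steps, Python scripts to look and compute and a shell command to move; the robot and the scene stay as the last step left them, time stands still between calls to the robot, and variables do not carry over. Pictures are saved under pics/ and viewed, and the job is handed in when it is done.

```bash
mkdir -p pics; python3 - <<'E'
from workcell import get_state, imaging
import cv2
s=get_state()
print(s)
for n in("side","top"):
    r=imaging.read_camera(n); print(n,{k:v for k,v in r.items() if k!="image"})
    cv2.imwrite(f"pics/{n}0.png",r["image"])
E
```

```text
{'time_s': 0.0, 'joint_pos': array([ 1.15209284,  0.46944103, -0.04858139,  1.53369612,  0.0241267 ,
        1.14098643, -0.08227689]), 'joint_velocities': array([-7.19435421e-04, -6.67343515e-04,  7.73902729e-04, -1.58546102e-03,
       -4.05872886e-05, -2.06177726e-04,  4.76441383e-04]), 'tau': array([-4.03567547e-04, -5.07975733e+01, -8.06939160e-02, -2.36155629e+01,
       -6.14067796e-02,  3.78141389e-02,  1.76329704e-04]), 'position': array([ 256.28593609, -623.8423321 ,  238.49870907]), 'tool_rot': array([-0.13713226,  0.69438149, -0.69304832,  0.1367959 ]), 'force': array([-0.03419832, -0.89572906, -0.24461189]), 'torque': array([ 0.03055478, -0.04447346, -0.02237562]), 'opening': 86.79683205233177}
side {'vfov': 47.44740807276278, 'cx': 315.2317004279818, 'cy': 246.5934026173416, 'pose': array([[-8.65552333e-01,  3.35866541e-01, -3.71500775e-01,
         2.23744670e+02],
       [-5.00770085e-01, -5.90726813e-01,  6.32669862e-01,
         5.96494711e+02],
       [-6.96283110e-03,  7.33645350e-01,  6.79496887e-01,
         8.36168490e+02],
       [ 0.00000000e+00,  0.00000000e+00,  0.00000000e+00,
         1.00000000e+00]])}
top {'vfov': 48.176734072565544, 'cx': 326.3301605743711, 'cy': 243.50819925789884, 'pose': array([[ 1.63153038e-02,  9.74027686e-01, -2.25840383e-01,
         3.89366429e+02],
       [-9.99865536e-01,  1.55210065e-02, -5.29232173e-03,
        -1.13910850e+02],
       [-1.64959783e-03,  2.25896361e-01,  9.74149944e-01,
         1.10959191e+03],
       [ 0.00000000e+00,  0.00000000e+00,  0.00000000e+00,
         1.00000000e+00]])}
```

View pics/side0.png

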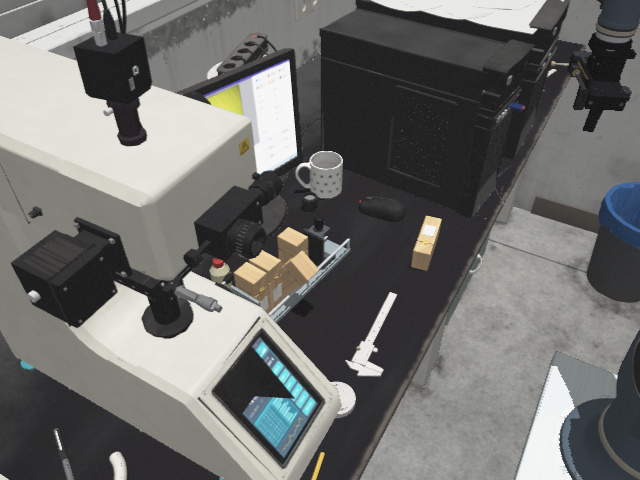

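View pics/top0.png

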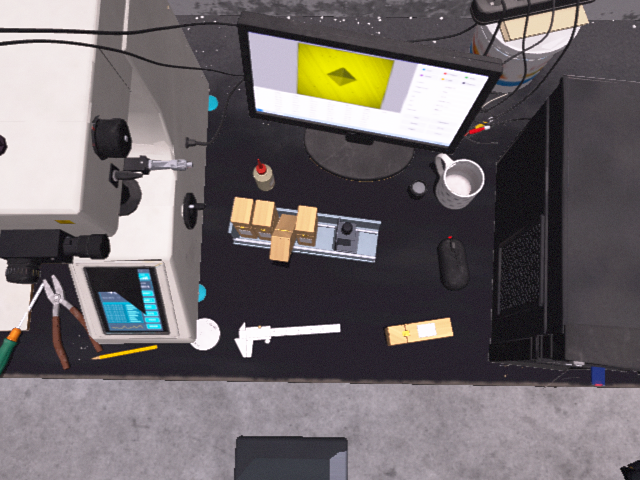

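```bash
cat > h.py <<'E'
import numpy as np, cv2
from workcell import get_state, imaging
def cam(n): return imaging.read_camera(n)
def K(r):
    f=240/np.tan(np.radians(r["vfov"]/2)); return f,r["cx"],r["cy"]
def proj(r,P):
    f,cx,cy=K(r); T=np.linalg.inv(r["pose"]); P=np.atleast_2d(P)
    c=P@T[:3,:3].T+T[:3,3]
    return np.c_[cx+f*c[:,0]/-c[:,2], cy-f*c[:,1]/-c[:,2]]
def ray(r,u,v):
    f,cx,cy=K(r); d=r["pose"][:3,:3]@np.array([(u-cx)/f,-(v-cy)/f,-1]); return r["pose"][:3,3],d
def onz(r,u,v,z):
    o,d=ray(r,u,v); return o+d*(z-o[2])/d[2]
def crop(img,x,y,w,h,s,fn): 
    cv2.imwrite(fn,cv2.resize(img[y:y+h,x:x+w],None,fx=s,fy=s,interpolation=cv2.INTER_CUBIC))
E
python3 - <<'E'
import cv2
from h import crop
t=cv2.imread("pics/top0.png");s=cv2.imread("pics/side0.png")
crop(t,220,180,170,100,4.7,"pics/t_rack.png");crop(s,190,210,170,120,4.7,"pics/s_rack.png")
crop(t,370,300,100,60,7,"pics/t_fal.png");crop(s,390,200,70,80,7,"pics/s_fal.png")
E
```

```text
(no output)
```

View pics/t_rack.png

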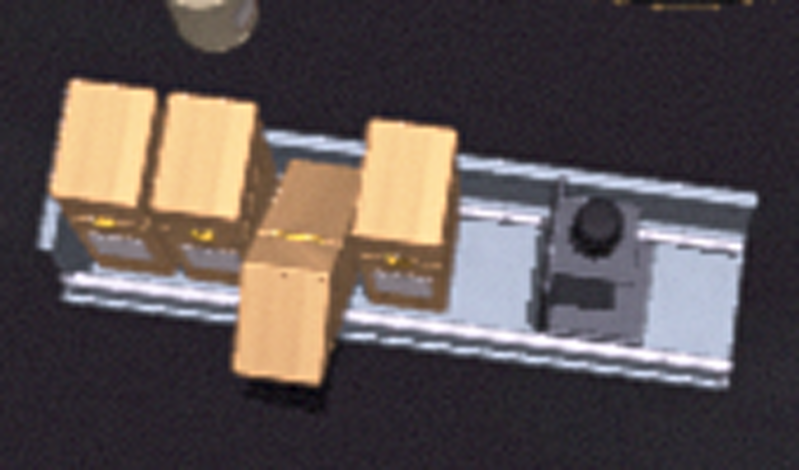

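View pics/s_rack.png

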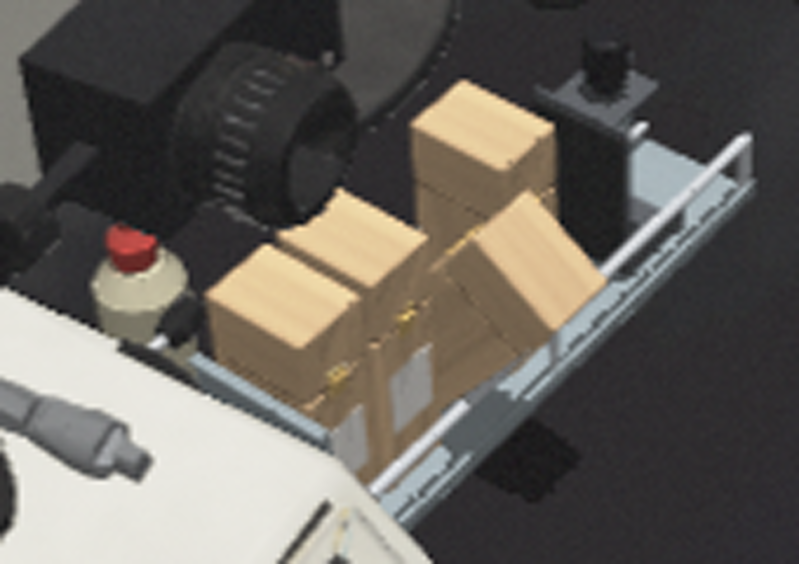

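View pics/t_fal.png

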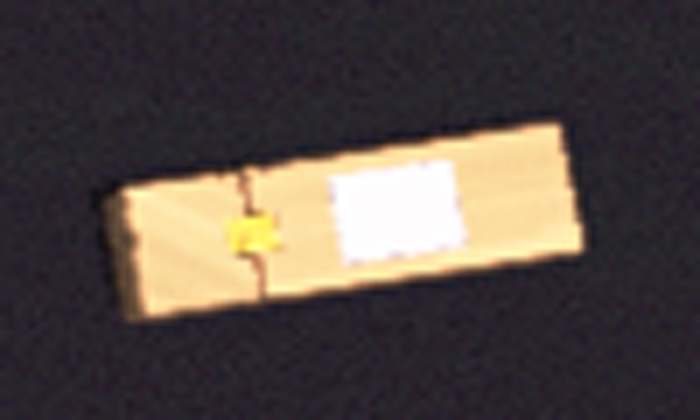

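View pics/s_fal.png

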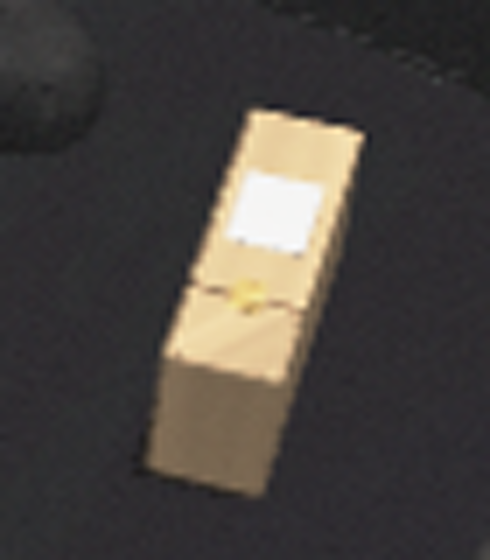

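```bash
cat > meas.py <<'E'
from h import *
from scipy.optimize import least_squares
import pickle
rt=cam("top");rs=cam("side")
tz=lambda L:np.array(L)/4.7+[220,180]
sz=lambda L:np.array(L)/4.7+[190,210]
C=np.array([[-25,-18],[-25,18],[25,18],[25,-18]])  # front-y, front+y, back+y, back-y
def fit(uvt,uvs,z,w=None):
    def res(p,full=False):
        c,s=np.cos(p[2]),np.sin(p[2]);R=np.array([[c,-s],[s,c]])
        P=np.c_[C@R.T+p[:2],np.full(4,z)]
        return np.r_[(proj(rt,P)-uvt).ravel(),(proj(rs,P)-uvs).ravel()]
    r=least_squares(res,[600,0,0]); return r.x,np.abs(r.fun).reshape(2,-1).max(1)
tb={1:[(143,210),(55,195),(70,80),(157,90)],2:[(240,220),(153,205),(168,93),(258,103)],3:[(445,245),(357,235),(370,120),(457,128)]}
sb={1:[(360,297),(302,348),(205,295),(265,243)],2:[(430,238),(370,288),(280,237),(342,188)],3:[(555,128),(503,172),(412,124),(462,80)]}
for k in tb: print(k,*fit(tz(tb[k]),sz(sb[k]),129))
# fallen (lid +y): top face z=50; 4 corners  lid-end front etc
ft=np.array([(120,188),(138,320),(583,248),(560,125)])/7+[370,300]
fs=np.array([(163,352),(278,382),(365,132),(250,110)])/7+[390,200]
for q in range(4):print("fal top",onz(rt,*ft[q],50).round(1),"side",onz(rs,*fs[q],50).round(1))
for nm,u in(("back panel R end top",(757,198)),("panel at b1",(270,132)),):print(nm,onz(rt,*tz(u),52).round(1))
for nm,u in(("rail R",(728,370)),("rail L",(65,282))):print(nm,onz(rt,*tz(u),37).round(1))
print("knob",onz(rt,*tz((602,215)),125).round(1),onz(rs,*sz((607,45)),125).round(1))
E
python3 meas.py
```

```text
1 [ 6.78800399e+02  5.38949680e+01 -9.72328875e-02] [1.58303359 1.71182943]
2 [ 6.73528794e+02  1.32915237e+01 -1.27278626e-01] [1.48721574 1.69885912]
3 [ 6.64181936e+02 -6.86606953e+01 -9.91474992e-02] [1.38930493 2.03030342]
fal top [ 469.6 -229.8   50. ] side [ 468.9 -227.4   50. ]
fal top [ 433.4 -234.4   50. ] side [ 434.2 -232.1   50. ]
fal top [ 455.2 -358.4   50. ] side [ 452.6 -354.7   50. ]
fal top [ 489.1 -353.3   50. ] side [ 488.6 -347.    50. ]
back panel R end top [ 681.1 -219.1   52. ]
panel at b1 [707.6  -6.5  52. ]
rail R [ 607.8 -207.5   37. ]
rail L [642.4  82.1  37. ]
knob [ 652.9 -149.3  125. ] [ 646.  -139.3  125. ]
```

```bash
cat >> h.py <<'E'
RO=np.array([658.9,-66.7]); RY=-0.119
def rk(p,o=None,yaw=None):
    o=RO if o is None else o; yaw=RY if yaw is None else yaw
    p=np.atleast_2d(np.array(p,float));c,s=np.cos(yaw),np.sin(yaw)
    return np.c_[p[:,:2]@np.array([[c,-s],[s,c]]).T+o,p[:,2]]
def unrk(P):
    P=np.atleast_2d(np.array(P,float));c,s=np.cos(RY),np.sin(RY)
    return np.c_[(P[:,:2]-RO)@np.array([[c,-s],[s,c]]),P[:,2:]]
E
cat > ov.py <<'E'
import sys
from h import *
def poly(img,r,P,col,S,off):
    q=((proj(r,P)-off)*S).round().astype(int); cv2.polylines(img,[q.reshape(-1,1,2)],False,col,1)
def box(x,y,dz=0):
    a=[(x+i*25,y+j*18,k) for k in(4,129) for i,j in((-1,-1),(-1,1),(1,1),(1,-1),(-1,-1))]
    return rk(a)
def leanb(y):
    th=np.radians(36);fb=np.array([-6.5,4]);u=np.array([-np.sin(th),np.cos(th)]);v=np.array([np.cos(th),np.sin(th)])
    c=[fb,fb+125*u,fb+125*u+50*v,fb+50*v,fb]
    return rk([(p[0],y+s,p[1]) for s in(-18,18) for p in c])
if __name__=="__main__":
    bk=float(sys.argv[1])
    for n,off,w,h in(("top",(220,180),170,100),("side",(190,210),170,120)):
        r=cam(n);S=4.7;im=cv2.resize(r["image"][off[1]:off[1]+h,off[0]:off[0]+w],None,fx=S,fy=S,interpolation=cv2.INTER_CUBIC)
        off=np.array(off)
        poly(im,r,rk([(-34,-150,37),(-34,150,37)]),(0,0,255),S,off)
        poly(im,r,rk([(34,-150,52),(34,150,52)]),(0,0,255),S,off)
        poly(im,r,rk([(-34,-150,4),(34,-150,4),(34,140,4),(-34,140,4),(-34,-150,4)]),(255,0,255),S,off)
        for y in(122,81,-1.4): poly(im,r,box(5.4,y),(0,255,0),S,off)
        poly(im,r,leanb(40),(255,0,0),S,off)
        a=np.linspace(0,6.3,20);f=140-180-bk
        for z in(101,125):poly(im,r,rk([(10*np.cos(t),f-21+10*np.sin(t),z) for t in a]),(0,255,255),S,off)
        poly(im,r,rk([(-26,f,7),(-26,f,94),(26,f,94),(26,f,7)]),(0,255,255),S,off)
        cv2.imwrite(f"pics/ov_{n}_{sys.argv[2]}.png",im)
E
python3 ov.py 25 a; python3 - <<'E'
from h import *
rt=cam("top");rs=cam("side")
print("tower corner top img",[onz(rt,490,360,z).round(0) for z in(0,300)])
print("bottle",unrk(onz(rt,265,188,0)).round(0),unrk(onz(rt,262,168,135)).round(0))
s=get_state();print(s["time_s"])
from scipy.spatial.transform import Rotation as R
print(R.from_quat(s["tool_rot"]).as_matrix().round(3))
E
```

```text
tower corner top img [array([ 410., -442.,    0.]), array([ 405., -353.,  300.])]
bottle [[ 98. 107.   0.]] [[ 93.  96. 135.]]
0.4
[[-0.925 -0.     0.38 ]
 [-0.38   0.    -0.925]
 [ 0.    -1.    -0.   ]]
```

View pics/ov_top_a.png

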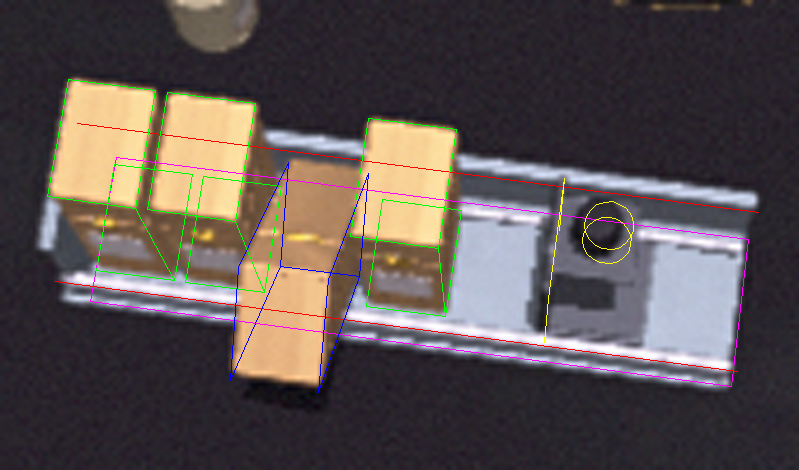

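View pics/ov_side_a.png

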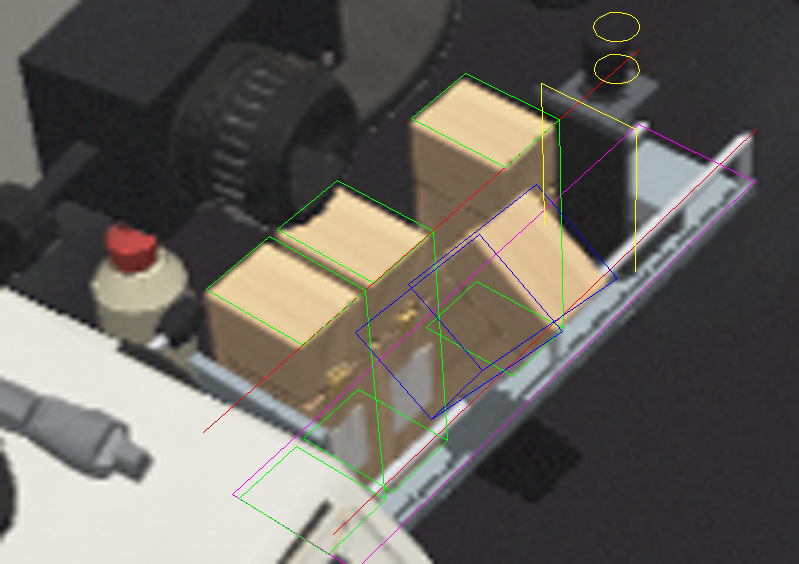

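```bash
sed -i 's/RO=np.array(\[658.9,-66.7\])/RO=np.array([661.5,-66.5])/' h.py; sed -i 's/box(5.4,y)/box(3,y)/' ov.py; python3 ov.py 20 b; python3 - <<'E'
import cv2,numpy as np
a=cv2.imread("pics/ov_top_b.png");b=cv2.imread("pics/ov_side_b.png")
c=cv2.resize(a[130:400,480:780],None,fx=1.3,fy=1.3);d=cv2.resize(b[0:300,400:780],None,fx=1,fy=1)
H=max(c.shape[0],d.shape[0]);o=np.zeros((H,c.shape[1]+d.shape[1],3),np.uint8);o[:c.shape[0],:c.shape[1]]=c;o[:d.shape[0],c.shape[1]:]=d
cv2.imwrite("pics/kn.png",o);print(o.shape)
E
```

```text
(351, 770, 3)
```

View pics/kn.png

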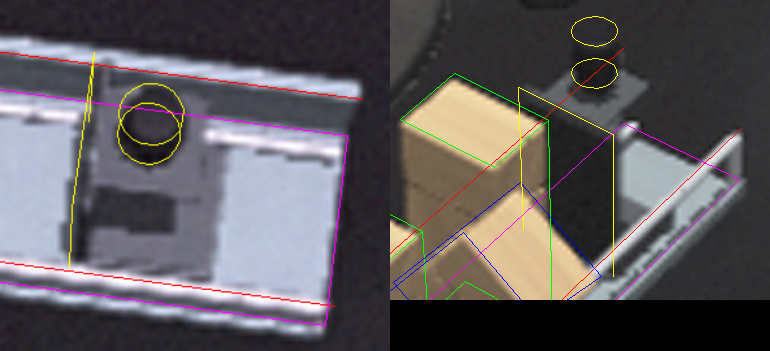

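View pics/ov_top_b.png

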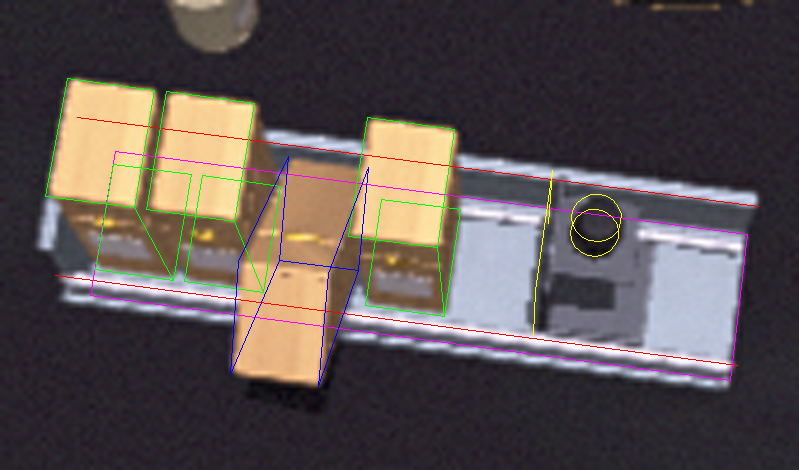

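```bash
sed -i 's/RO=np.array(\[661.5,-66.5\])/RO=np.array([660.5,-66.5])/' h.py
cat > go.py <<'E'
# go.py w|r x y z ang_deg [n]: prints tool shift (m) total in present axes, and spin needed; r: rack frame (ang rel. rack x)
import sys
from h import *
from scipy.spatial.transform import Rotation as R
s=get_state();M=R.from_quat(s["tool_rot"]).as_matrix();p=s["position"]
a=float(sys.argv[5])
t=np.array([float(v) for v in sys.argv[2:5]])
if sys.argv[1]=="r": t=rk([t])[0]; a+=np.degrees(RY)
cur=np.degrees(np.arctan2(M[1,2],M[0,2])); d=M.T@(t-p)/1000
sp=-((a-cur+180)%360-180)
print("pos",p.round(1),"rack",unrk([p]).round(1)[0],"jaw",round(cur,2),"tilt",M[2].round(3),"F",s["force"].round(1),"open",round(s["opening"],1),"t",s["time_s"])
print("target",t.round(1),"d tool",d.round(4),"spin rad",round(np.radians(sp),4))
n=int(sys.argv[6]) if len(sys.argv)>6 else max(1,int(np.ceil(np.abs(d).max()/.04)))
c,sn=np.cos(np.radians(sp)),np.sin(np.radians(sp))
# after spin axes
from math import radians
Ms=M@R.from_euler('y',radians(sp)).as_matrix()
print("n",n,"per row now",(d/n).round(4),"| after spin",(Ms.T@(t-p)/1000/n).round(4))
E
python3 -m inch '[-0.026,-0.0075,-0.0358,0,-0.026,-0.0075,-0.0358,0,-0.026,-0.0075,-0.0358,0,-0.026,-0.0075,-0.0358,0,-0.026,-0.0075,-0.0358,0,-0.026,-0.0075,-0.0358,0,-0.026,-0.0075,-0.0358,0,-0.026,-0.0075,-0.0358,0,0,0,0,-0.133,0,0,0,-0.133,0,0,0,-0.133,0,0,0,-0.133,0,0,0,-0.133,0,0,0,-0.133,0,0,0,-0.133,0,0,0,-0.133,0,0,0,0]' 0
python3 go.py r 0 -81 170 0
```

```text
time_s: 2.2
position: [340.1, -280.4, 299.7]
tool_rot: [0.47, -0.528, 0.529, -0.47]
force: [0.2, 0.7, -0.4]
opening: 87.1
pos [ 340.1 -280.4  299.7] rack [-292.8 -250.4  299.7] jaw -6.72 tilt [ 0. -1.  0.] F [ 0.2  0.7 -0.4] open 87.1 t 2.2
target [ 650.9 -146.9  170. ] d tool [-0.169   0.1298  0.293 ] spin rad 0.0017
n 8 per row now [-0.0211  0.0162  0.0366] | after spin [-0.0212  0.0162  0.0366]
```

```bash

python3 -m inch '[-0.0211,0,0.0366,0,-0.0211,0.0,0.0366,0,-0.0211,0.0,0.0366,0,-0.0211,0.0162,0.0366,0,-0.0211,0.0262,0.0366,0,-0.0211,0.0292,0.0366,0,-0.0211,0.0292,0.0366,0,-0.0211,0.0292,0.0366,0,0,0,0,0,0,0,0,0]' 0
python3 go.py r 0 -81 121 0
python3 - <<'E'
from h import *
for n in("top","side"):
    r=cam(n)
    if n=="top": crop(r["image"],280,150,130,120,4,"pics/k_top.png")
    else: crop(r["image"],240,130,150,150,4,"pics/k_side.png")
E
```

```text
time_s: 3.2
position: [647.4, -147.5, 170.2]
tool_rot: [-0.47, 0.529, -0.528, 0.469]
force: [-0.1, 0.0, -0.0]
opening: 86.6
pos [ 647.4 -147.5  170.2] rack [ -3.4 -82.  170.2] jaw -6.74 tilt [-0.001 -1.    -0.003] F [-0.1  0.  -0. ] open 86.6 t 3.2
target [ 650.9 -146.9  121. ] d tool [-0.0009  0.0492  0.0035] spin rad 0.0014
n 2 per row now [-0.0005  0.0246  0.0018] | after spin [-0.0005  0.0246  0.0018]
```

View pics/k_side.png

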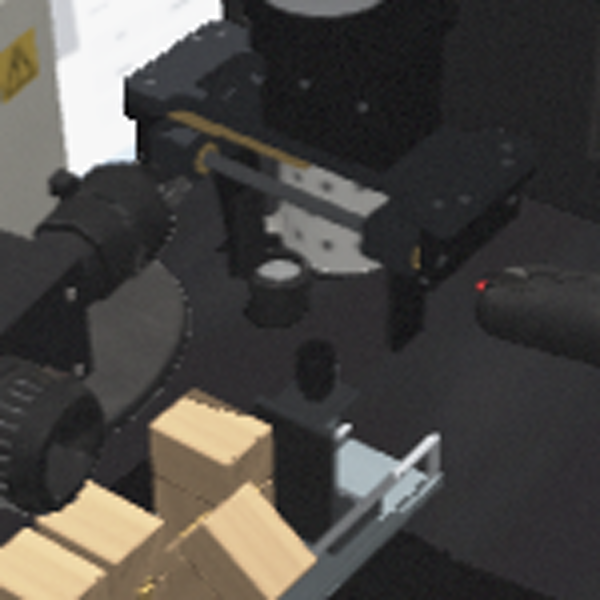

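View pics/k_top.png

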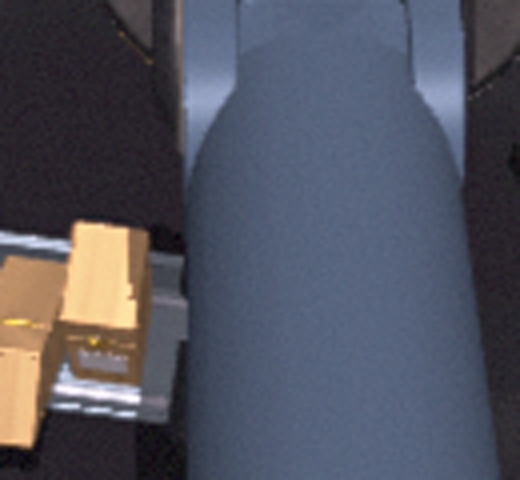

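```bash
python3 - <<'E'
from h import *
r=cam("side");off=np.array([240,130])
P=[rk([(x,-82,153)])[0] for x in(-3.4-51,-3.4+51)]+[rk([(0,-81,125)])[0]]
print(((proj(r,P)-off)*4).round(0))
E
```

```text
[[406. 344.]
 [242. 268.]
 [316. 347.]]
```

```bash

python3 -m inch '[0,0.016,0.0018,0,0,0.016,0.0017,0,0,0.015,0,0,0,0,0,0]' 0
python3 -m inch '[0,0,0,0,0,0,0,0,0,0,0,0,0,0,0,0,0,0,0,0,0,0,0,0]' 255 25
python3 go.py r 0 -161 121 0
```

```text
time_s: 3.75
position: [648.6, -148.7, 121.3]
tool_rot: [-0.471, 0.53, -0.527, 0.468]
force: [-0.1, -0.0, -1.2]
opening: 87.3
time_s: 4.35
position: [651.1, -148.7, 125.1]
tool_rot: [0.47, -0.528, 0.529, -0.47]
force: [1.2, -0.1, 0.4]
opening: 46.9
pos [ 651.1 -148.7  125.1] rack [  0.4 -82.7 125.1] jaw -6.7 tilt [ 0. -1.  0.] F [ 1.2 -0.1  0.4] open 46.9 t 4.35
target [ 641.4 -226.4  121. ] d tool [ 0.0783  0.0041 -0.0006] spin rad 0.002
n 2 per row now [ 0.0391  0.0021 -0.0003] | after spin [ 0.0391  0.0021 -0.0002]
```

```bash

python3 -m inch '[0,0.003,0,0,0,0,0,0,0,0,0,0,0,0,0,0,0,0,0,0]' 255 25
python3 go.py r 0 -161 120 0
```

```text
time_s: 4.85
position: [651.0, -148.7, 121.8]
tool_rot: [0.47, -0.528, 0.528, -0.47]
force: [0.9, 0.0, -0.3]
opening: 18.9
pos [ 651.  -148.7  121.8] rack [  0.3 -82.7 121.8] jaw -6.7 tilt [-0. -1.  0.] F [ 0.9  0.  -0.3] open 18.9 t 4.85
target [ 641.4 -226.4  120. ] d tool [ 0.0783  0.0018 -0.0005] spin rad 0.002
n 2 per row now [ 0.0391  0.0009 -0.0003] | after spin [ 0.0391  0.0009 -0.0002]
```

```bash

python3 -m inch '[0.01,0,0,0,0.014,0,0,0,0.016,0,0,0,0.016,0,0,0,0.01,0,0,0,0.006,0,0,0,0,0,0,0,0,0,0,0]' 255 25
python3 go.py r 0 -161 120 0
```

```text
time_s: 5.65
position: [642.1, -222.0, 121.7]
tool_rot: [0.47, -0.528, 0.529, -0.469]
force: [0.6, -2.3, -2.0]
opening: 19.0
pos [ 642.1 -222.   121.7] rack [   0.2 -156.6  121.7] jaw -6.76 tilt [ 0.002 -1.    -0.   ] F [ 0.6 -2.3 -2. ] open 19.0 t 5.65
target [ 641.4 -226.4  120. ] d tool [ 0.0044  0.0017 -0.0002] spin rad 0.001
n 1 per row now [ 0.0044  0.0017 -0.0002] | after spin [ 0.0044  0.0017 -0.0002]
```

```bash

python3 -m inch '[0,0,0,0,0,0,0,0,0,0,0,0,0,-0.02,0,0,0,-0.03,0,0,0,-0.03,0,0,0,0,0,0,0,0,0,0]' 0
python3 go.py r -46 40 175 0 6
```

```text
time_s: 6.45
position: [643.1, -219.7, 202.9]
tool_rot: [0.47, -0.528, 0.529, -0.47]
force: [-1.0, 0.2, -0.4]
opening: 75.2
pos [ 643.1 -219.7  202.9] rack [   0.9 -154.2  202.9] jaw -6.66 tilt [ 0.    -1.     0.002] F [-1.   0.2 -0.4] open 75.2 t 6.45
target [619.6 -21.3 175. ] d tool [-0.1943  0.0278 -0.0465] spin rad 0.0027
n 6 per row now [-0.0324  0.0046 -0.0077] | after spin [-0.0324  0.0046 -0.0078]
```

```bash

python3 -m inch '[-0.0324,0.0046,-0.0077,0,-0.0324,0.0046,-0.0077,0,-0.0324,0.0046,-0.0077,0,-0.0324,0.0046,-0.0077,0,-0.0324,0.0046,-0.0077,0,-0.0324,0.0046,-0.0077,0,0,0,0,0,0,0,0,0]' 0
python3 go.py r -46 40 112 0 6
python3 - <<'E'
from h import *
r=cam("side")
s=get_state()["position"]; off=np.array([220,150]);im=cv2.resize(r["image"][150:310,220:380],None,fx=4,fy=4,interpolation=cv2.INTER_CUBIC)
q=unrk([s])[0]
for x in(-43.5,-58.5,43.5,58.5):
  for z,c in((q[2]-17,(0,255,0)),(95,(0,0,255))):
    a=(proj(r,rk([(q[0]+x,q[1]-9.5,z),(q[0]+x,q[1]+9.5,z)]))-off)*4
    cv2.line(im,tuple(a[0].astype(int)),tuple(a[1].astype(int)),c,1)
cv2.imwrite("pics/l_side.png",im)
E
```

```text
time_s: 7.25
position: [618.6, -20.6, 173.0]
tool_rot: [-0.471, 0.528, -0.527, 0.47]
force: [0.3, -0.1, -0.2]
opening: 87.2
pos [618.6 -20.6 173. ] rack [-47.1  40.6 173. ] jaw -6.55 tilt [ 0.    -1.    -0.002] F [ 0.3 -0.1 -0.2] open 87.2 t 7.25
target [619.6 -21.3 112. ] d tool [0.0005 0.061  0.0012] spin rad 0.0046
n 6 per row now [0.0001 0.0102 0.0002] | after spin [0.0001 0.0102 0.0002]
```

View pics/l_side.png

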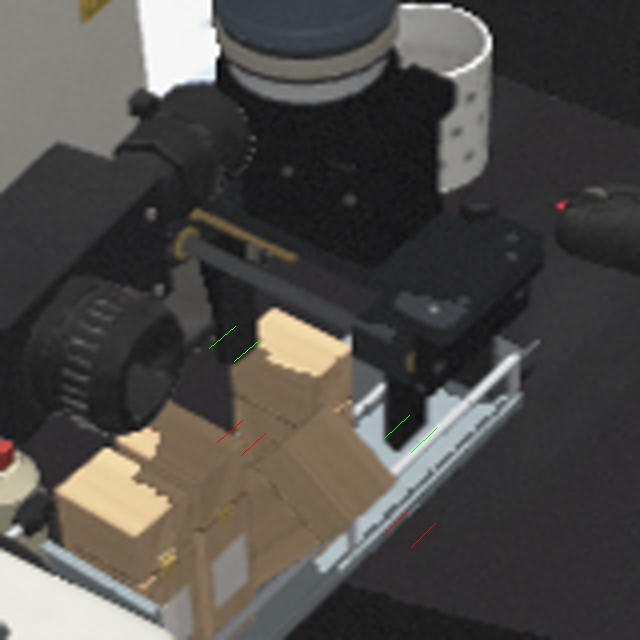

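```bash

python3 -m inch '[0,0.015,0.0006,0,0,0.015,0.0006,0,0,0.012,0,0,0,0.01,0,0,0,0.006,0,0,0,0,0,0]' 0
python3 go.py r 0 40 112 0 6
```

```text
time_s: 7.9
position: [620.0, -22.0, 115.0]
tool_rot: [-0.47, 0.529, -0.528, 0.469]
force: [0.2, 0.2, 0.6]
opening: 87.0
pos [620. -22. 115.] rack [-45.5  39.4 115. ] jaw -6.71 tilt [ 0.    -1.    -0.002] F [0.2 0.2 0.6] open 87.0 t 7.9
target [665.2 -26.8 112. ] d tool [-0.0005  0.0029  0.0455] spin rad 0.002
n 6 per row now [-0.0001  0.0005  0.0076] | after spin [-0.0001  0.0005  0.0076]
```

```bash

python3 -m inch '[0,0.003,0.005,0,0,0,0.005,0,0,0,0.005,0,0,0,0.005,0,0,0,0.005,0,0,0,0,0]' 0
python3 go.py r 0 40 112 0 6
python3 -m inch '[0,0,0.005,0,0,0,0.005,0,0,0,0.005,0,0,0,0.005,0,0,0,0,0]' 0
python3 go.py r 0 40 112 0 6
python3 - <<'E'
from h import *
r=cam("side");crop(r["image"],220,150,160,150,4,"pics/l2_side.png")
E
```

```text
time_s: 8.5
position: [634.1, -22.8, 112.8]
tool_rot: [-0.478, 0.535, -0.522, 0.462]
force: [-26.4, 2.7, 20.8]
opening: 87.3
pos [634.1 -22.8 112.8] rack [-31.4  40.2 112.8] jaw -6.67 tilt [ 0.004 -1.    -0.028] F [-26.4   2.7  20.8] open 87.3 t 8.5
target [665.2 -26.8 112. ] d tool [ 0.0003 -0.0001  0.0314] spin rad 0.0026
n 6 per row now [ 0.0001 -0.      0.0052] | after spin [ 0.     -0.      0.0052]
time_s: 9.0
position: [636.7, -22.1, 111.6]
tool_rot: [-0.489, 0.544, -0.511, 0.451]
force: [-63.5, 6.4, 48.7]
opening: 87.0
pos [636.7 -22.1 111.6] rack [-28.9  41.2 111.6] jaw -6.58 tilt [ 0.009 -0.998 -0.07 ] F [-63.5   6.4  48.7] open 87.0 t 9.0
target [665.2 -26.8 112. ] d tool [ 0.0014 -0.0024  0.0288] spin rad 0.0041
n 6 per row now [ 0.0002 -0.0004  0.0048] | after spin [ 0.0002 -0.0004  0.0048]
```

View pics/l2_side.png

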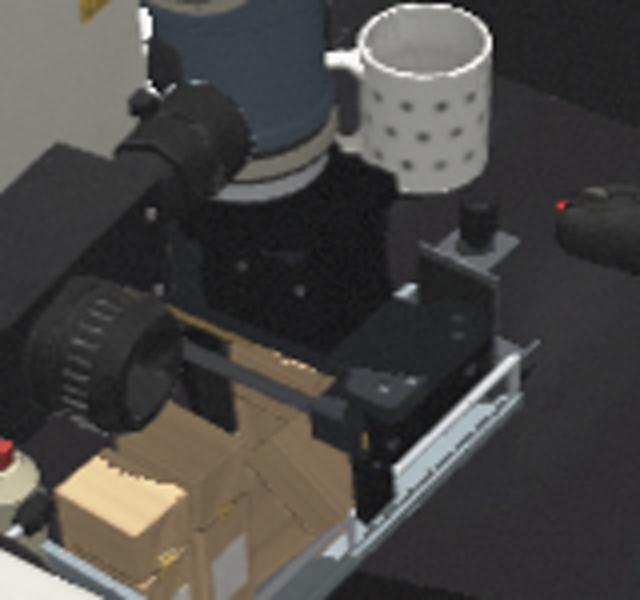

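```bash

python3 -m inch '[0,0,-0.015,0,0,0,-0.015,0,0,0,-0.01,0,0,0.005,0,0,0,0,0,0]' 0
python3 go.py r -37 40 106 0 1
```

```text
time_s: 9.55
position: [626.5, -22.9, 107.8]
tool_rot: [0.47, -0.528, 0.529, -0.47]
force: [0.2, 0.0, 0.6]
opening: 87.1
pos [626.5 -22.9 107.8] rack [-39.   39.3 107.8] jaw -6.74 tilt [-0.    -1.     0.001] F [0.2 0.  0.6] open 87.1 t 9.55
target [628.5 -22.4 106. ] d tool [-0.0007  0.0018  0.002 ] spin rad 0.0014
n 1 per row now [-0.0007  0.0018  0.002 ] | after spin [-0.0007  0.0018  0.002 ]
```

```bash

python3 -m inch '[0,0,0.003,0,0,-0.004,0.004,0,0,-0.004,0.004,0,0,-0.003,0.004,0,0,0,0,0]' 0
python3 go.py r -37 40 106 0 1
```

```text
time_s: 10.05
position: [641.7, -24.3, 120.0]
tool_rot: [0.469, -0.528, 0.529, -0.47]
force: [0.7, 0.2, 0.6]
opening: 87.0
pos [641.7 -24.3 120. ] rack [-23.7  39.7 120. ] jaw -6.73 tilt [-0.    -1.     0.002] F [0.7 0.2 0.6] open 87.0 t 10.05
target [628.5 -22.4 106. ] d tool [-0.0003  0.014  -0.0134] spin rad 0.0016
n 1 per row now [-0.0003  0.014  -0.0134] | after spin [-0.0003  0.014  -0.0134]
```

```bash

python3 - <<'E'
from h import *
r=cam("side");crop(r["image"],220,150,160,150,4,"pics/l3_side.png")
E
```

```text
(no output)
```

View pics/l3_side.png

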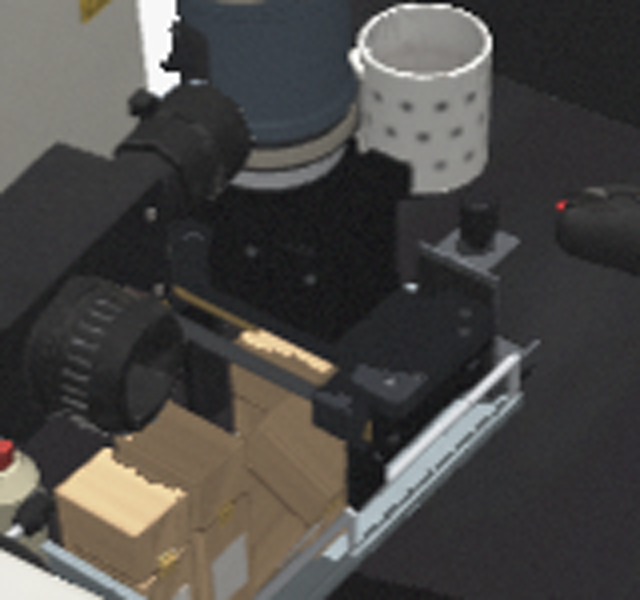

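```bash

python3 -m inch '[0,0.008,-0.002,0,0,-0.002,0.003,0,0,-0.003,0.003,0,0,-0.003,0.003,0,0,-0.003,0.003,0,0,0,0,0]' 0
python3 go.py r -37 40 106 0 1
python3 - <<'E'
from h import *
r=cam("side");crop(r["image"],220,150,160,150,4,"pics/l4_side.png")
E
```

```text
time_s: 10.7
position: [651.5, -25.4, 123.1]
tool_rot: [0.469, -0.528, 0.529, -0.47]
force: [-0.3, -0.4, -0.5]
opening: 86.6
pos [651.5 -25.4 123.1] rack [-13.9  39.8 123.1] jaw -6.71 tilt [-0.    -1.     0.002] F [-0.3 -0.4 -0.5] open 86.6 t 10.7
target [628.5 -22.4 106. ] d tool [-0.0003  0.0171 -0.0232] spin rad 0.0018
n 1 per row now [-0.0003  0.0171 -0.0232] | after spin [-0.0002  0.0171 -0.0232]
```

View pics/l4_side.png

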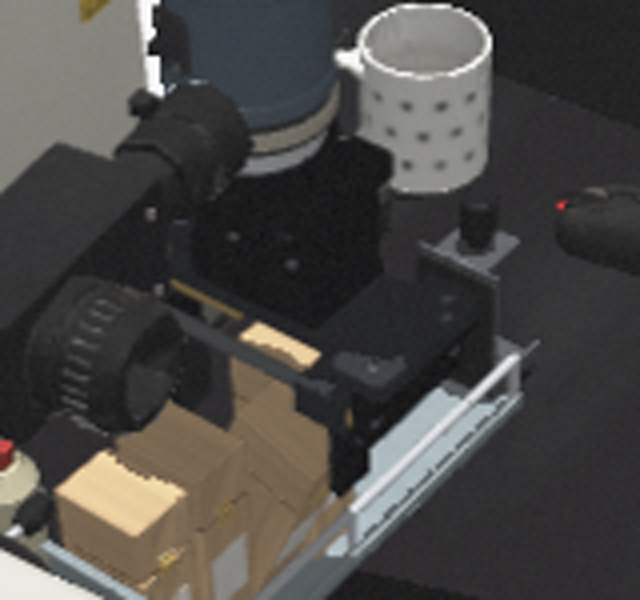

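```bash

python3 -m inch '[0,-0.001,0.003,0,0,-0.001,0.003,0,0,-0.001,0.003,0,0,-0.001,0.003,0,0,0,0.003,0,0,0,0.003,0,0,0,0,0]' 0
python3 go.py r -37 40 106 0 1
python3 - <<'E'
from h import *
r=cam("side");crop(r["image"],220,150,160,150,4,"pics/l5_side.png")
r=cam("top");crop(r["image"],220,150,160,120,4,"pics/l5_top.png")
E
```

```text
time_s: 11.45
position: [668.9, -27.6, 126.2]
tool_rot: [0.47, -0.528, 0.529, -0.47]
force: [-0.5, -0.1, 0.5]
opening: 87.0
pos [668.9 -27.6 126.2] rack [  3.8  39.6 126.2] jaw -6.72 tilt [-0.    -1.     0.001] F [-0.5 -0.1  0.5] open 87.0 t 11.45
target [628.5 -22.4 106. ] d tool [-0.0005  0.0202 -0.0408] spin rad 0.0018
n 1 per row now [-0.0005  0.0202 -0.0408] | after spin [-0.0004  0.0202 -0.0408]
```

View pics/l5_side.png

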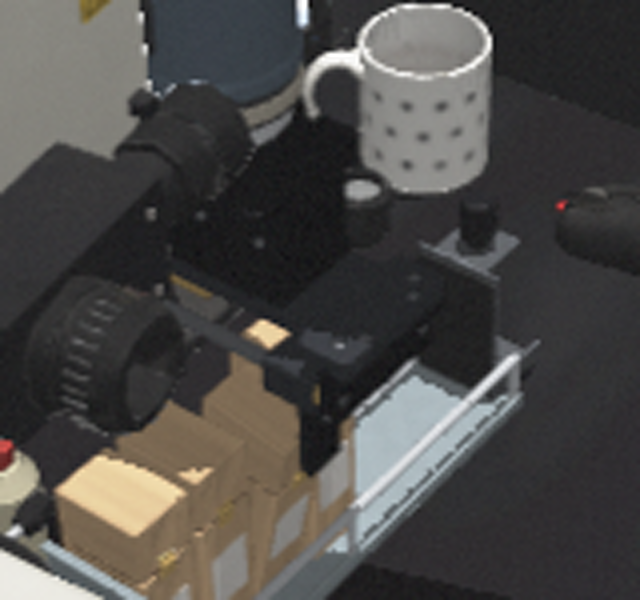

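View pics/l5_top.png

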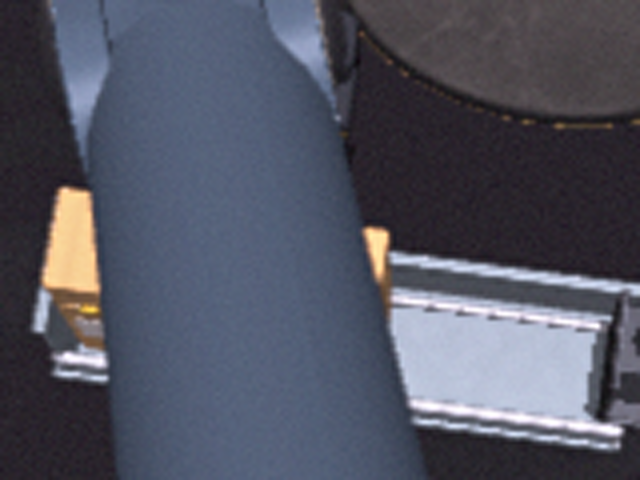

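```bash

python3 -m inch '[0,0.004,0.003,0,0,0.004,0.003,0,0,0.002,0.003,0,0,0,0.002,0,0,0,0,0]' 90 8
python3 go.py r 0 40 114 0 1
python3 -m inch '[0,0,0,0,0,0,0,0,0,0,0,0,0,0,0,0]' 255 8
python3 go.py r 0 40 114 0 1
python3 - <<'E'
from h import *
r=cam("side");crop(r["image"],220,150,160,150,4,"pics/l6_side.png")
E
```

```text
time_s: 12.05
position: [679.4, -28.8, 116.1]
tool_rot: [-0.47, 0.528, -0.528, 0.47]
force: [-0.1, 0.1, 0.1]
opening: 58.9
pos [679.4 -28.8 116.1] rack [ 14.3  39.7 116.1] jaw -6.71 tilt [ 0. -1. -0.] F [-0.1  0.1  0.1] open 58.9 t 12.05
target [665.2 -26.8 114. ] d tool [-0.0003  0.0021 -0.0143] spin rad 0.0019
n 1 per row now [-0.0003  0.0021 -0.0143] | after spin [-0.0003  0.0021 -0.0143]
time_s: 12.45
position: [676.0, -28.3, 116.0]
tool_rot: [-0.472, 0.53, -0.527, 0.468]
force: [-6.9, 0.7, 4.9]
opening: 50.2
pos [676.  -28.3 116. ] rack [ 10.9  39.8 116. ] jaw -6.69 tilt [ 0.001 -1.    -0.007] F [-6.9  0.7  4.9] open 50.2 t 12.45
target [665.2 -26.8 114. ] d tool [-0.0003  0.0021 -0.0108] spin rad 0.0022
n 1 per row now [-0.0003  0.0021 -0.0108] | after spin [-0.0002  0.0021 -0.0108]
```

View pics/l6_side.png

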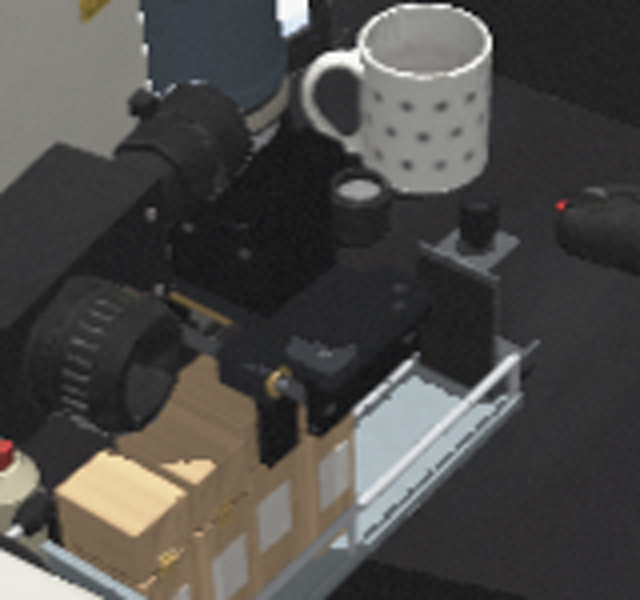

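```bash

python3 -m inch '[0,0,-0.004,0,0,0,-0.004,0,0,0.0,-0.003,0,0,0,0,0]' 255 8
python3 go.py r 0 40 114 0 1
python3 -m inch '[0,0,0,0,0,0,0,0,0,0,0,0,0,-0.02,0,0,0,-0.03,0,0,0,-0.03,0,0,0,-0.03,0,0]' 120 8
python3 go.py w 461 -292 220 9.2
```

```text
time_s: 12.9
position: [667.8, -27.4, 116.0]
tool_rot: [-0.47, 0.528, -0.528, 0.47]
force: [0.1, 0.2, -2.4]
opening: 49.8
pos [667.8 -27.4 116. ] rack [  2.6  39.6 116. ] jaw -6.69 tilt [ 0. -1. -0.] F [ 0.1  0.2 -2.4] open 49.8 t 12.9
target [665.2 -26.8 114. ] d tool [-0.0004  0.002  -0.0026] spin rad 0.0022
n 1 per row now [-0.0004  0.002  -0.0026] | after spin [-0.0004  0.002  -0.0026]
time_s: 13.6
position: [668.2, -27.4, 227.3]
tool_rot: [-0.47, 0.528, -0.528, 0.47]
force: [-0.3, -0.2, -3.2]
opening: 49.7
pos [668.2 -27.4 227.3] rack [  3.   39.7 227.3] jaw -6.7 tilt [-0. -1. -0.] F [-0.3 -0.2 -3.2] open 49.7 t 13.6
target [ 461. -292.  220.] d tool [ 0.287   0.0073 -0.1749] spin rad -0.2774
n 8 per row now [ 0.0359  0.0009 -0.0219] | after spin [ 0.0285  0.0009 -0.0309]
```

```bash

python3 - <<'E'
from h import *
r=cam("side");crop(r["image"],220,110,160,150,4,"pics/l7_side.png")
E
```

```text
(no output)
```

View pics/l7_side.png

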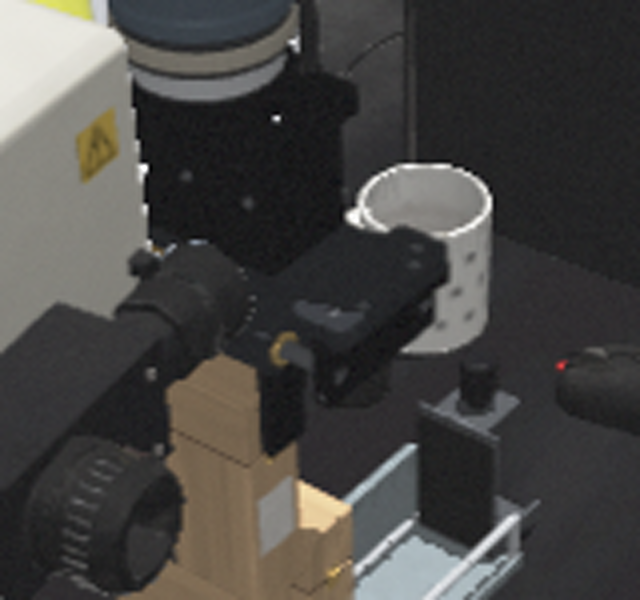

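```bash

python3 -m inch '[0,0.025,0,0,0,0.025,0,0,0,0.025,0,0,0,0.02,0,0,0,0.012,0,0,0,0,0,0,0,0,0,0]' 
python3 go.py r 2.6 40 116 0 1
python3 -m inch '[0,0.003,0,0,0,0.003,0,0,0,0,0,0]' 
python3 go.py r 2.6 40 116 0 1
```

```text
time_s: 14.35
position: [668.9, -27.3, 119.9]
tool_rot: [0.47, -0.528, 0.529, -0.47]
force: [0.0, 0.9, -2.5]
opening: 49.8
pos [668.9 -27.3 119.9] rack [  3.7  39.9 119.9] jaw -6.7 tilt [-0.    -1.     0.001] F [ 0.   0.9 -2.5] open 49.8 t 14.35
target [667.8 -27.1 116. ] d tool [-0.0001  0.0039 -0.0011] spin rad 0.0021
n 1 per row now [-0.0001  0.0039 -0.0011] | after spin [-0.0001  0.0039 -0.0011]
time_s: 14.65
position: [669.8, -27.3, 115.1]
tool_rot: [0.469, -0.527, 0.529, -0.471]
force: [0.4, -0.6, 2.5]
opening: 50.4
pos [669.8 -27.3 115.1] rack [  4.6  40.  115.1] jaw -6.71 tilt [-0.    -1.     0.004] F [ 0.4 -0.6  2.5] open 50.4 t 14.65
target [667.8 -27.1 116. ] d tool [-0.     -0.0009 -0.002 ] spin rad 0.0019
n 1 per row now [-0.     -0.0009 -0.002 ] | after spin [-0.     -0.0009 -0.002 ]
```

Force turned to +2.5: the box is on the floor. Release properly (opening ≈ 70).

```bash

python3 -m inch '[0,0,0,0,0,0,0,0,0,0,0,0,0,0,0,0]' 40
python3 -m inch '[0,-0.015,0,0,0,-0.03,0,0,0,-0.03,0,0,0,-0.03,0,0,0,-0.01,0,0,0,0,0,0]' 0
python3 go.py w 461 -292 220 9.2 8
```

```text
time_s: 15.05
position: [668.2, -27.4, 113.2]
tool_rot: [-0.47, 0.528, -0.528, 0.47]
force: [0.0, -0.0, -0.2]
opening: 70.8
time_s: 15.65
position: [669.3, -27.3, 230.9]
tool_rot: [0.469, -0.527, 0.529, -0.471]
force: [0.2, -0.1, 0.3]
opening: 86.8
pos [669.3 -27.3 230.9] rack [  4.1  40.  230.9] jaw -6.71 tilt [-0.    -1.     0.004] F [ 0.2 -0.1  0.3] open 86.8 t 15.65
target [ 461. -292.  220.] d tool [ 0.2873  0.01   -0.176 ] spin rad -0.2776
n 8 per row now [ 0.0359  0.0012 -0.022 ] | after spin [ 0.0285  0.0012 -0.031 ]
```

```bash

python3 -m inch '[0,0,0,-0.139,0,0,0,-0.139,0.018,0.001,-0.031,0,0.0285,0.0012,-0.031,0,0.0285,0.0012,-0.031,0,0.0285,0.0012,-0.031,0,0.0285,0.0012,-0.031,0,0.0285,0.0012,-0.031,0,0.0285,0.0012,-0.031,0,0,0,0,0,0,0,0,0]' 0
python3 go.py w 454 -246.3 120 9.2
python3 - <<'E'
from h import *
r=cam("top");crop(r["image"],220,180,170,100,4.5,"pics/m_top.png")
r=cam("side");crop(r["image"],190,150,270,190,2.9,"pics/m_side.png")
E
```

```text
time_s: 16.75
position: [483.0, -249.4, 218.8]
tool_rot: [0.538, -0.46, 0.458, -0.538]
force: [-0.4, 0.5, 0.9]
opening: 86.8
pos [ 483.  -249.4  218.8] rack [-154.5 -202.7  218.8] jaw 9.07 tilt [-0.002 -1.    -0.002] F [-0.4  0.5  0.9] open 86.8 t 16.75
target [ 454.  -246.3  120. ] d tool [-0.0075  0.0989 -0.028 ] spin rad -0.0022
n 3 per row now [-0.0025  0.033  -0.0093] | after spin [-0.0025  0.033  -0.0093]
```

View pics/m_top.png

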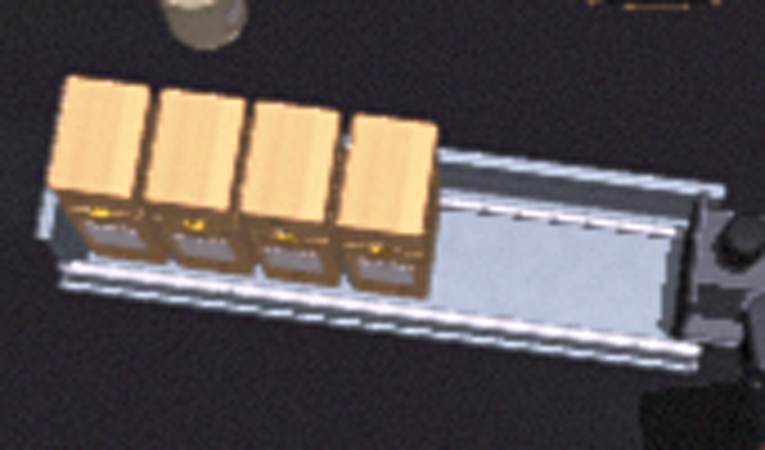

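View pics/m_side.png

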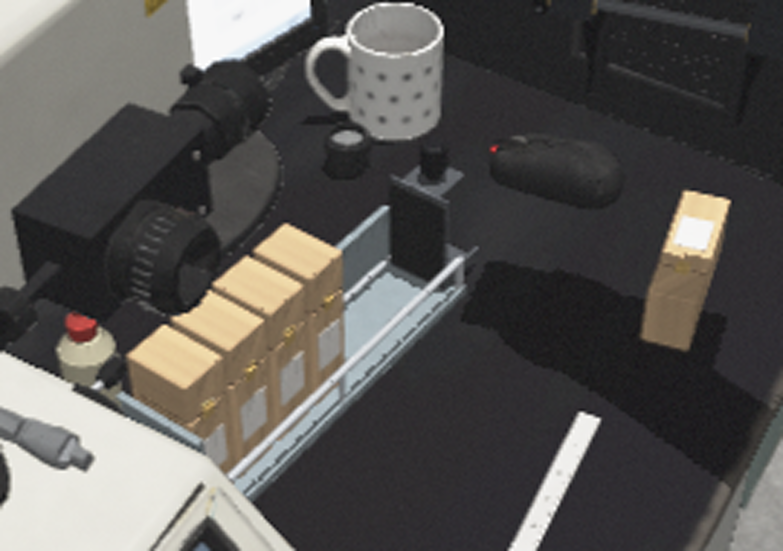

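```bash

python3 -m inch '[-0.0025,0.03,-0.0093,0,-0.0025,0.033,-0.0093,0,-0.0025,0.033,-0.0093,0,0,0,0,0,0,0,0,0]' 0
python3 go.py w 454 -246.3 23 9.2 4
python3 - <<'E'
from h import *
r=cam("top");crop(r["image"],350,260,130,110,5,"pics/f_top.png")
r=cam("side");crop(r["image"],360,120,120,150,4,"pics/f_side.png")
E
```

```text
time_s: 17.35
position: [456.9, -244.7, 124.4]
tool_rot: [-0.539, 0.458, -0.457, 0.539]
force: [-0.2, 0.5, 0.9]
opening: 87.0
pos [ 456.9 -244.7  124.4] rack [-181.  -201.1  124.4] jaw 9.36 tilt [-0.001 -1.     0.001] F [-0.2  0.5  0.9] open 87.0 t 17.35
target [ 454.  -246.3   23. ] d tool [ 0.0012  0.1013 -0.0032] spin rad 0.0028
n 4 per row now [ 0.0003  0.0253 -0.0008] | after spin [ 0.0003  0.0253 -0.0008]
```

View pics/f_side.png

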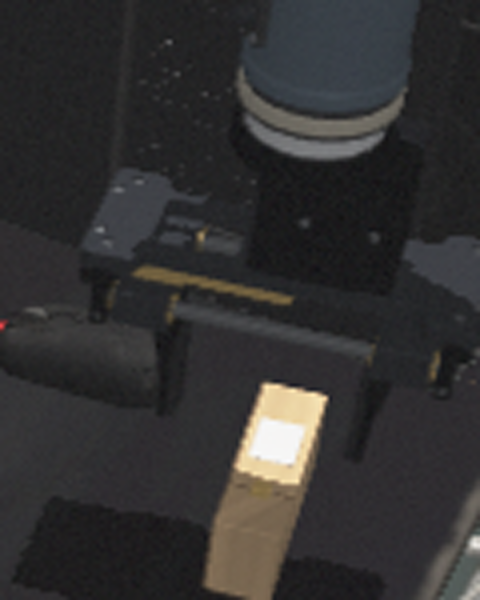

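View pics/f_top.png

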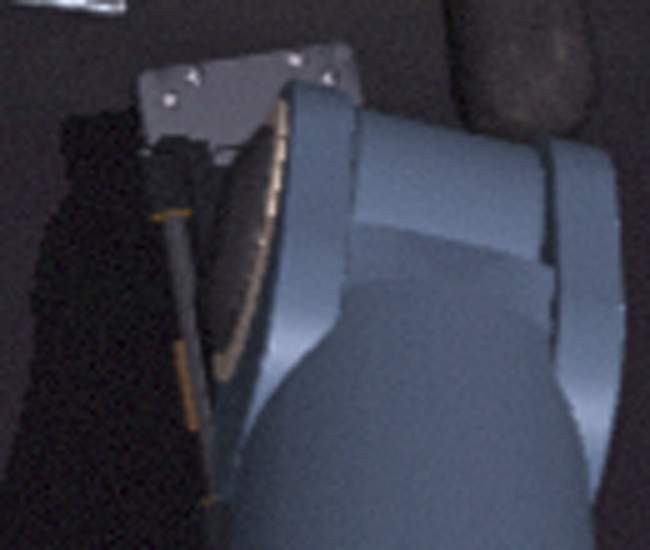

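```bash

python3 -m inch '[0.0003,0.03,-0.0008,0,0.0003,0.03,-0.0008,0,0.0003,0.025,-0.0008,0,0.0003,0.016,-0.0008,0,0,0,0,0,0,0,0,0]' 0
python3 go.py w 454 -246.3 23 9.2 4
python3 -m inch '[0,0,0,0,0,0,0,0,0,0,0,0,0,0,0,0,0,0,0,0,0,0,0,0,0,0,0,0]' 255 6
python3 go.py w 454 -246.3 23 9.2 4
```

```text
time_s: 18.05
position: [454.4, -247.9, 24.4]
tool_rot: [-0.538, 0.457, -0.459, 0.539]
force: [1.4, 0.4, 1.1]
opening: 87.4
pos [ 454.4 -247.9   24.4] rack [-183.1 -204.6   24.4] jaw 9.25 tilt [ 0.001 -1.     0.002] F [1.4 0.4 1.1] open 87.4 t 18.05
target [ 454.  -246.3   23. ] d tool [-0.0016  0.0014 -0.0001] spin rad 0.0008
n 4 per row now [-0.0004  0.0003 -0.    ] | after spin [-0.0004  0.0003 -0.    ]
time_s: 18.75
position: [452.8, -247.5, 23.1]
tool_rot: [-0.539, 0.458, -0.458, 0.539]
force: [1.1, 1.1, 0.7]
opening: 39.2
pos [ 452.8 -247.5   23.1] rack [-184.8 -204.4   23.1] jaw 9.23 tilt [ 0. -1.  0.] F [1.1 1.1 0.7] open 39.2 t 18.75
target [ 454.  -246.3   23. ] d tool [-0.001   0.0001  0.0014] spin rad 0.0005
n 4 per row now [-0.0003  0.      0.0003] | after spin [-0.0003  0.      0.0003]
```

```bash

python3 -m inch '[0,0,0,0,0,0,0,0,0.002,-0.008,0,0,0.003,-0.01,0,0,0.003,-0.01,0,0,0.003,-0.01,0,0,0.004,-0.01,0,0,0.004,-0.01,0,0,0,0,0,0]' 255 6
python3 go.py w 454 -246.3 23 9.2 4
python3 - <<'E'
from h import *
r=cam("side");crop(r["image"],360,120,120,150,4,"pics/f2_side.png")
E
```

```text
time_s: 19.65
position: [456.8, -267.7, 82.8]
tool_rot: [-0.538, 0.457, -0.46, 0.538]
force: [0.1, 0.2, -1.3]
opening: 36.3
pos [ 456.8 -267.7   82.8] rack [-178.4 -224.    82.8] jaw 9.15 tilt [ 0.002 -1.     0.003] F [ 0.1  0.2 -1.3] open 36.3 t 19.65
target [ 454.  -246.3   23. ] d tool [-0.0217  0.0597  0.0005] spin rad -0.0008
n 4 per row now [-0.0054  0.0149  0.0001] | after spin [-0.0054  0.0149  0.0001]
```

View pics/f2_side.png

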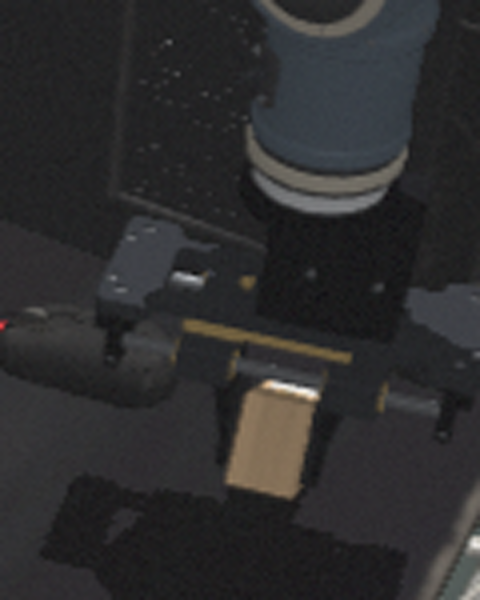

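```bash

python3 -m inch '[0.002,-0.008,0,0,0.003,-0.01,0,0,0.003,-0.01,0,0,0.003,-0.01,0,0,0.0,-0.01,0,0,0,-0.01,0,0,0,-0.01,0,0,0,-0.01,0,0,0,-0.01,0,0,0,-0.02,0,0,0,-0.02,0,0,0,0,0,0,0,0,0,0,0,0,0,0]' 255 6
python3 go.py w 454 -246.3 23 9.2 4
python3 - <<'E'
from h import *
r=cam("side");crop(r["image"],360,80,120,150,4,"pics/f3_side.png")
r=cam("top");crop(r["image"],350,230,150,130,5,"pics/f3_top.png")
E
```

```text
time_s: 21.1
position: [456.7, -276.9, 208.0]
tool_rot: [0.539, -0.459, 0.457, -0.538]
force: [-0.8, 0.7, -2.7]
opening: 36.1
pos [ 456.7 -276.9  208. ] rack [-177.4 -233.1  208. ] jaw 9.23 tilt [-0.001 -1.    -0.002] F [-0.8  0.7 -2.7] open 36.1 t 21.1
target [ 454.  -246.3   23. ] d tool [-0.0304  0.185   0.0026] spin rad 0.0004
n 4 per row now [-0.0076  0.0463  0.0006] | after spin [-0.0076  0.0463  0.0006]
```

View pics/f3_side.png

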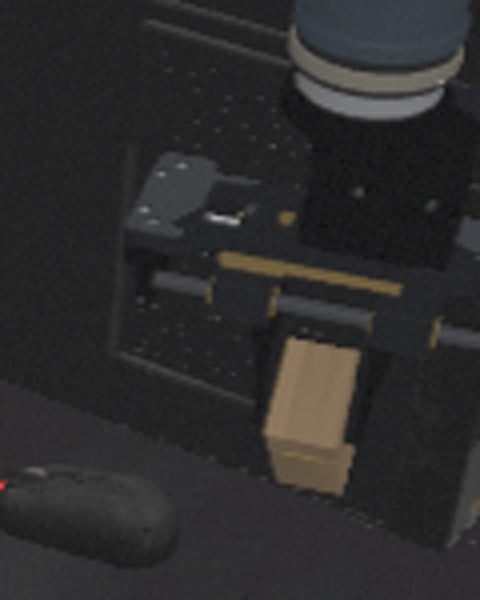

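View pics/f3_top.png

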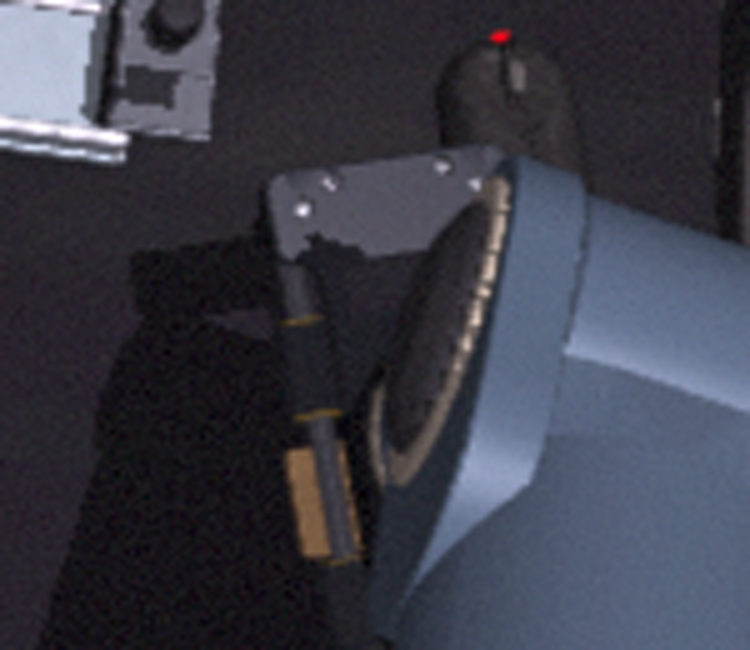

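```bash

python3 -m inch '[-0.02,0.02,0,0,-0.02,0.02,0,0,-0.02,0.02,0,0,0,0.02,0,0,0,0.015,0,0,0,0.005,0,0,0,0,0,0]' 255 6
python3 go.py w 454 -246.3 23 9.2 4
python3 - <<'E'
from h import *
r=cam("side");crop(r["image"],340,120,140,150,4,"pics/f4_side.png")
r=cam("top");crop(r["image"],350,230,150,130,5,"pics/f4_top.png")
E
```

```text
time_s: 21.9
position: [447.8, -217.6, 108.6]
tool_rot: [0.539, -0.459, 0.458, -0.539]
force: [0.7, 0.1, -2.1]
opening: 36.1
pos [ 447.8 -217.6  108.6] rack [-193.3 -175.3  108.6] jaw 9.25 tilt [-0.001 -1.    -0.001] F [ 0.7  0.1 -2.1] open 36.1 t 21.9
target [ 454.  -246.3   23. ] d tool [0.0294 0.0855 0.0016] spin rad 0.0009
n 4 per row now [0.0073 0.0214 0.0004] | after spin [0.0073 0.0214 0.0004]
```

View pics/f4_side.png

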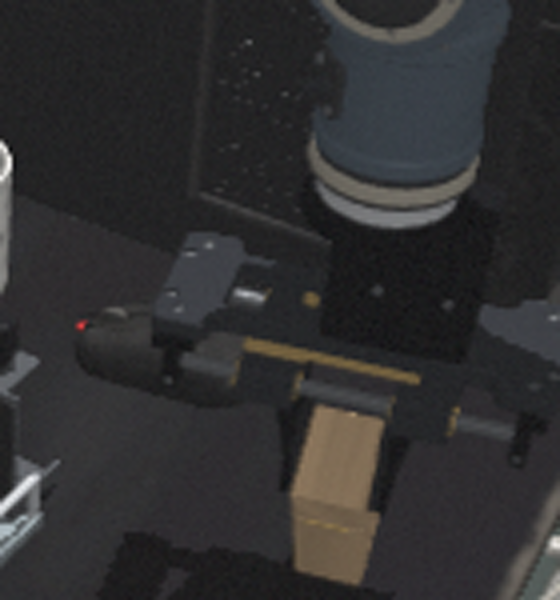

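View pics/f4_top.png

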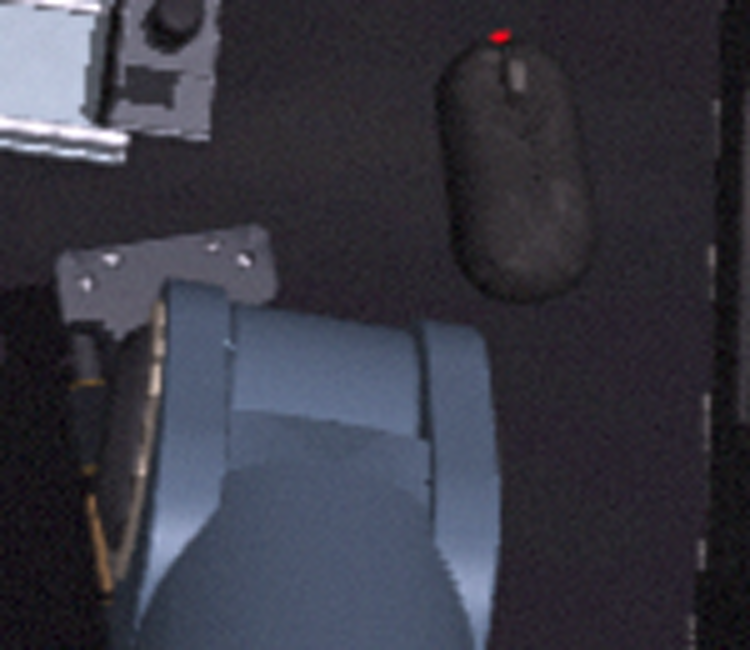

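```bash

python3 -m inch '[0.004,0.004,0,0,0.008,0,0,0,0.008,0,0,0,0.008,-0.001,0,0,0.008,-0.001,0,0,0.008,0,0,0,0.008,0,0,0,0,0,0,0]' 255 6
python3 go.py w 454 -246.3 23 9.2 4
python3 - <<'E'
from h import *
r=cam("side");crop(r["image"],340,120,140,150,4,"pics/f5_side.png")
E
```

```text
time_s: 22.8
position: [456.2, -270.9, 106.9]
tool_rot: [0.538, -0.458, 0.459, -0.538]
force: [-0.2, -1.4, -2.4]
opening: 35.9
pos [ 456.2 -270.9  106.9] rack [-178.6 -227.2  106.9] jaw 9.12 tilt [ 0.001 -1.     0.   ] F [-0.2 -1.4 -2.4] open 35.9 t 22.8
target [ 454.  -246.3   23. ] d tool [-0.0247  0.0839  0.0017] spin rad -0.0015
n 4 per row now [-0.0062  0.021   0.0004] | after spin [-0.0062  0.021   0.0004]
```

View pics/f5_side.png

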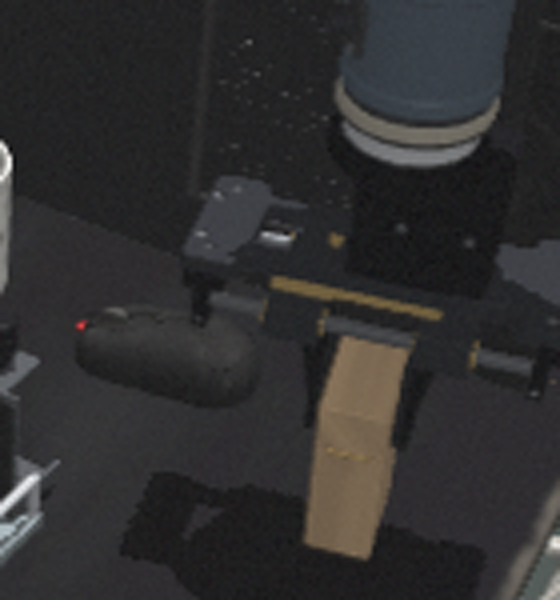

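```bash

python3 -m inch '[0.006,0,0,0,0.006,0,0,0,0.006,0,0,0,0.006,0,0,0,0.004,0,0,0,0,0,0,0]' 255 6
python3 go.py w 454 -246.3 23 9.2 4
python3 - <<'E'
from h import *
r=cam("side");crop(r["image"],340,120,140,150,4,"pics/f6_side.png")
E
```

```text
time_s: 23.45
position: [460.7, -297.8, 107.0]
tool_rot: [0.538, -0.458, 0.459, -0.538]
force: [0.6, 0.2, -4.0]
opening: 36.1
pos [ 460.7 -297.8  107. ] rack [-170.9 -253.4  107. ] jaw 9.16 tilt [ 0. -1.  0.] F [ 0.6  0.2 -4. ] open 36.1 t 23.45
target [ 454.  -246.3   23. ] d tool [-0.0519  0.084   0.0016] spin rad -0.0008
n 4 per row now [-0.013   0.021   0.0004] | after spin [-0.013   0.021   0.0004]
```

View pics/f6_side.png

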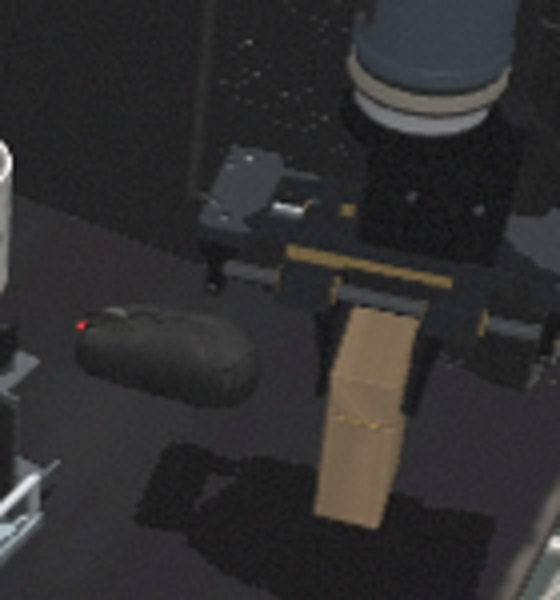

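```bash
cat > tilt.py <<'E'
from h import *
from scipy.spatial.transform import Rotation as R
def fitt(uv_lid,uv_bot,off,sc,jaw_sgn=1):
    """corners of hinge face: lid edge pair (left,right) & bottom pair, in crop px"""
    s=get_state();r=cam("side");p=s["position"]+[0,0,2];M=R.from_quat(s["tool_rot"]).as_matrix()
    z=M[:,2];x=M[:,0]
    uv=np.array(list(uv_lid)+list(uv_bot))/sc+off
    out=[]
    for ph in range(40,125,5):
        for L in (105,109,113):
            a=np.radians(ph)
            ax=-x*np.cos(a)+np.array([0,0,1])*np.sin(a) # foot->lid
            h=-x*np.sin(a)*1-np.array([0,0,1])*np.cos(a)
            lid=p+ax*(125-L)+h*25;ft=p-ax*L+h*25
            q=proj(r,[lid+18*z,lid-18*z,ft+18*z,ft-18*z])
            out.append((np.abs(q-uv).max(),ph,L,(q-uv).round(1).tolist()))
    out.sort(key=lambda o:o[0]); print(out[:3])
E
python3 -c "
from tilt import *
fitt([(332,375),(407,387)],[(313,513),(380,528)],(340,120),4)"
```

```text
[(np.float64(1.9917530171550197), 80, 109, [[-0.6, -0.7], [-2.0, 0.2], [-0.7, 1.6], [-1.5, 1.7]]), (np.float64(1.997323095264278), 80, 105, [[-0.5, -2.0], [-1.8, -1.1], [-0.5, 0.5], [-1.3, 0.6]]), (np.float64(2.1094042942586384), 75, 105, [[-0.7, -0.7], [-2.1, 0.2], [0.4, -2.1], [-0.4, -2.0]])]
```

```bash

python3 -m inch '[0,0.003,0,0,0.004,0.001,0,0,0.004,0,0,0,0.004,0,0,0,0.004,0,0,0,0,0,0,0,0,0,0,0]' 255 5
python3 go.py w 454 -246.3 23 9.2 4
python3 - <<'E'
from h import *
r=cam("side");crop(r["image"],340,120,140,150,4,"pics/f7_side.png")
E
```

```text
time_s: 24.25
position: [463.3, -312.8, 102.8]
tool_rot: [-0.539, 0.458, -0.458, 0.539]
force: [-0.4, 0.1, -2.7]
opening: 35.6
pos [ 463.3 -312.8  102.8] rack [-166.6 -268.   102.8] jaw 9.22 tilt [ 0. -1.  0.] F [-0.4  0.1 -2.7] open 35.6 t 24.25
target [ 454.  -246.3   23. ] d tool [-0.0672  0.0798  0.0015] spin rad 0.0004
n 4 per row now [-0.0168  0.02    0.0004] | after spin [-0.0168  0.02    0.0004]
```

View pics/f7_side.png

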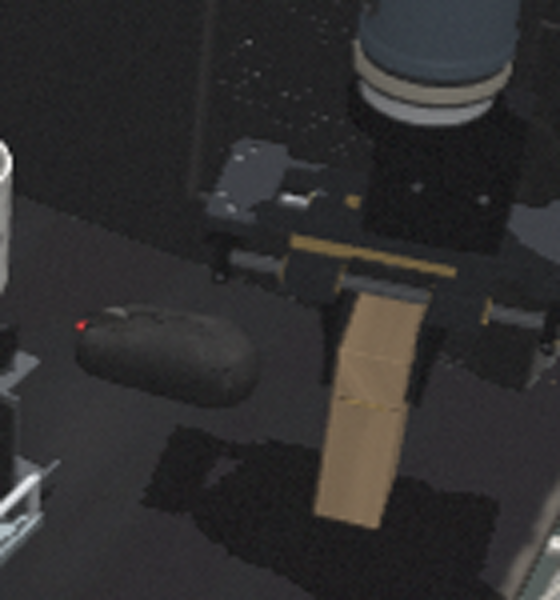

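```bash
sed -i 's/(105,109,113)/(98,101,105,109)/; s/125,5)/125,3)/' tilt.py; python3 -c "
from tilt import *
fitt([(340,349),(415,362)],[(315,512),(380,529)],(340,120),4)"
```

```text
[(np.float64(1.990691994671522), 88, 101, [[-0.4, -2.0], [-1.8, -1.4], [-0.9, 0.0], [-1.2, -0.4]]), (np.float64(2.027082918361998), 85, 101, [[-0.6, -1.1], [-2.0, -0.6], [-0.4, -1.2], [-0.7, -1.6]]), (np.float64(2.0923283603409573), 88, 105, [[-0.6, -0.5], [-2.1, 0.0], [-1.1, 1.3], [-1.4, 0.9]])]
```

```bash

python3 -m inch '[0,0,0,0,0,0,0,0,-0.005,-0.01,0,0,-0.01,-0.02,0,0,-0.02,-0.025,0,0,-0.02,-0.025,0,0,-0.02,-0.025,0,0,-0.01,-0.01,0,0,0,0,0,0]' 255 14
python3 go.py r 4 -65 215 -90 
python3 - <<'E'
from h import *
r=cam("side");crop(r["image"],340,80,140,150,4,"pics/f8_side.png")
E
```

```text
time_s: 25.25
position: [450.5, -227.5, 219.9]
tool_rot: [-0.539, 0.456, -0.459, 0.539]
force: [-0.7, -0.7, -3.2]
opening: 35.9
pos [ 450.5 -227.5  219.9] rack [-189.4 -184.8  219.9] jaw 9.38 tilt [ 0.003 -1.     0.003] F [-0.7 -0.7 -3.2] open 35.9 t 25.25
target [ 656.8 -131.5  215. ] d tool [-0.0611  0.0054  0.2191] spin rad 1.8535
n 6 per row now [-0.0102  0.0009  0.0365] | after spin [-0.0322  0.0009 -0.02  ]
```

View pics/f8_side.png

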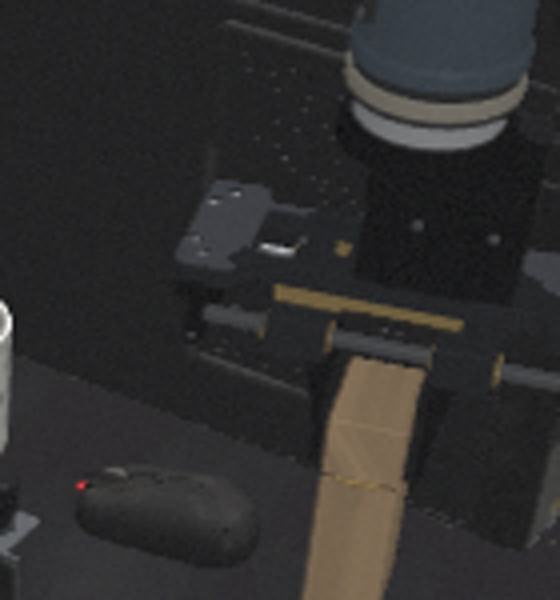

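```bash

python3 -m inch '[-0.015,-0.005,0.02,0,-0.015,-0.005,0.02,0,-0.015,-0.005,0.02,0,0,0,0,0.14,0,0,0,0.143,0,0,0,0.143,0,0,0,0.143,0,0,0,0.143,0,0,0,0.143,0,0,0,0.143,0,0,0,0.143,0,0,0,0.143,0,0,0,0.143,0,0,0,0.143,0,0,0,0.143,0,0,0,0.14,0,0,0,0,0,0,0,0]' 255 14
python3 go.py r 4 -65 225 -90 6
```

```text
time_s: 27.1
position: [501.1, -175.5, 231.8]
tool_rot: [0.041, 0.706, -0.706, -0.043]
force: [-0.1, 0.1, -3.7]
opening: 35.9
pos [ 501.1 -175.5  231.8] rack [-145.3 -127.1  231.8] jaw -96.83 tilt [ 0.002 -1.     0.   ] F [-0.1  0.1 -3.7] open 35.9 t 27.1
target [ 656.8 -131.5  225. ] d tool [-0.1493  0.0064 -0.0621] spin rad -0.0003
n 6 per row now [-0.0249  0.0011 -0.0104] | after spin [-0.0249  0.0011 -0.0104]
```

```bash

python3 -m inch '[-0.0249,0,-0.0104,0,-0.0249,0,-0.0104,0,-0.0249,0,-0.0104,0,-0.0249,0,-0.0104,0,-0.0249,0.0,-0.0104,0,-0.0249,0.0,-0.0104,0,0,0,0,0,0,0,0,0]' 255 14
python3 go.py r 4 -65 160 -90
python3 - <<'E'
from h import *
r=cam("side");crop(r["image"],230,110,160,150,4,"pics/p1_side.png")
E
```

```text
time_s: 27.9
position: [657.2, -131.0, 231.7]
tool_rot: [0.041, 0.706, -0.706, -0.043]
force: [-0.2, 0.9, -3.8]
opening: 36.2
pos [ 657.2 -131.   231.7] rack [  4.4 -64.5 231.7] jaw -96.84 tilt [ 0.002 -1.     0.   ] F [-0.2  0.9 -3.8] open 36.2 t 27.9
target [ 656.8 -131.5  160. ] d tool [0.0002 0.0717 0.0005] spin rad -0.0004
n 2 per row now [0.0001 0.0359 0.0003] | after spin [0.0001 0.0359 0.0003]
```

View pics/p1_side.png

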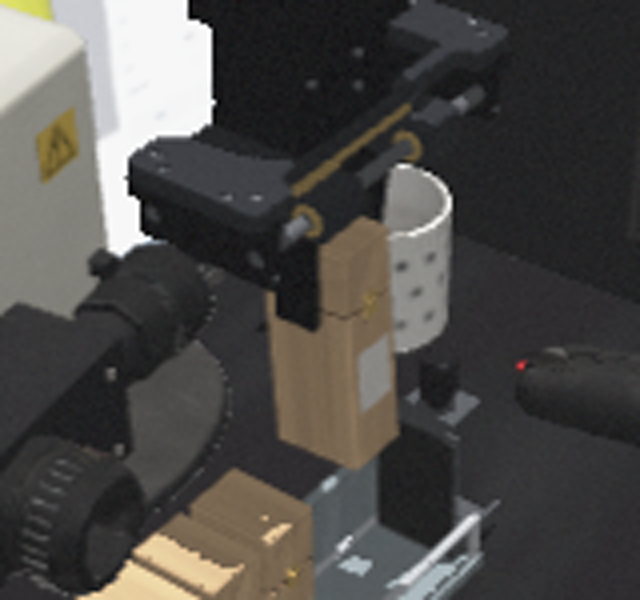

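```bash

python3 -m inch '[0,0.02,0,0,0,0.025,0,0,0,0.025,0,0,0,0.02,0,0,0,0.015,0,0,0,0.005,0,0,0,0,0,0,0,0,0,0]' 255 14
python3 go.py r 4 -65 106 -90
python3 - <<'E'
from h import *
r=cam("side");crop(r["image"],230,150,160,150,4,"pics/p2_side.png")
E
```

```text
time_s: 28.75
position: [658.2, -131.1, 124.2]
tool_rot: [-0.044, -0.706, 0.706, 0.042]
force: [0.6, -0.7, -2.7]
opening: 36.0
pos [ 658.2 -131.1  124.2] rack [  5.4 -64.5 124.2] jaw -96.95 tilt [-0.002 -1.     0.   ] F [ 0.6 -0.7 -2.7] open 36.0 t 28.75
target [ 656.8 -131.5  106. ] d tool [0.0014 0.0182 0.0005] spin rad -0.0022
n 1 per row now [0.0014 0.0182 0.0005] | after spin [0.0014 0.0182 0.0005]
```

View pics/p2_side.png

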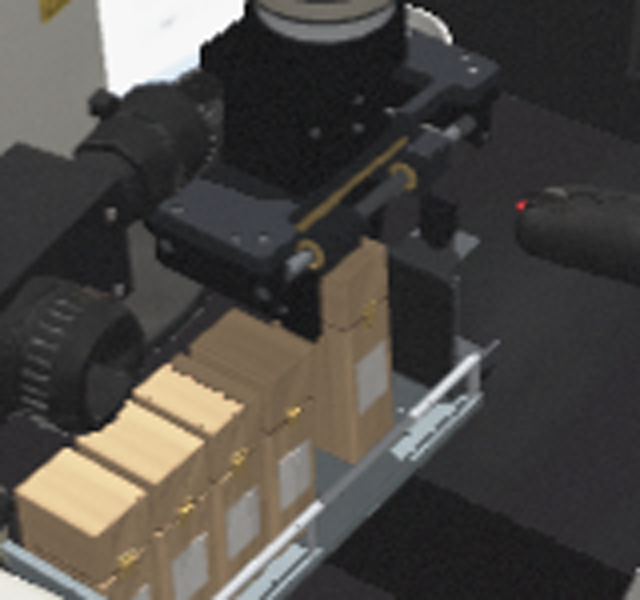

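```bash

python3 -m inch '[0,0.005,0,0,0,0.005,0,0,0,0.004,0,0,0,0,0,0]' 255 8
python3 go.py r 4 -65 106 -90
python3 -m inch '[0,0.002,0,0,0,0.002,0,0,0,0.002,0,0,0,0.001,0,0,0,0,0,0]' 255 5
python3 go.py r 4 -65 106 -90
```

```text
time_s: 29.2
position: [656.9, -130.8, 108.1]
tool_rot: [0.042, 0.706, -0.706, -0.043]
force: [0.4, -0.2, -2.2]
opening: 35.8
pos [ 656.9 -130.8  108.1] rack [  4.  -64.3 108.1] jaw -96.94 tilt [ 0.002 -1.     0.   ] F [ 0.4 -0.2 -2.2] open 35.8 t 29.2
target [ 656.8 -131.5  106. ] d tool [0.     0.0021 0.0007] spin rad -0.0021
n 1 per row now [0.     0.0021 0.0007] | after spin [0.     0.0021 0.0007]
time_s: 29.7
position: [658.9, -130.9, 104.3]
tool_rot: [-0.044, -0.706, 0.706, 0.042]
force: [-2.1, -0.9, 4.8]
opening: 35.6
pos [ 658.9 -130.9  104.3] rack [  6.1 -64.2 104.3] jaw -96.94 tilt [-0.004 -1.     0.   ] F [-2.1 -0.9  4.8] open 35.6 t 29.7
target [ 656.8 -131.5  106. ] d tool [ 0.0021 -0.0017  0.0008] spin rad -0.0022
n 1 per row now [ 0.0021 -0.0017  0.0008] | after spin [ 0.0021 -0.0017  0.0008]
```

```bash

python3 -m inch '[0,0,0,0,0,0,0,0,0,0,0,0,0,0,0,0]' 105
python3 -m inch '[0,-0.01,0,0,0,-0.02,0,0,0,-0.03,0,0,0,-0.03,0,0,0,-0.02,0,0,0,0,0,0]' 
python3 go.py r -80 -100 215 -90
python3 - <<'E'
from h import *
r=cam("side");crop(r["image"],200,150,190,170,3.5,"pics/p3_side.png")
E
```

```text
time_s: 30.1
position: [657.4, -130.9, 101.9]
tool_rot: [-0.043, -0.706, 0.706, 0.043]
force: [-0.3, -0.1, -0.1]
opening: 50.4
time_s: 30.7
position: [659.7, -131.1, 216.7]
tool_rot: [-0.046, -0.706, 0.706, 0.04]
force: [0.3, 0.6, -1.4]
opening: 51.4
pos [ 659.7 -131.1  216.7] rack [  6.9 -64.2 216.7] jaw -96.95 tilt [-0.008 -1.     0.   ] F [ 0.3  0.6 -1.4] open 51.4 t 30.7
target [ 569.2 -156.3  215. ] d tool [0.0868 0.001  0.036 ] spin rad -0.0023
n 3 per row now [0.0289 0.0003 0.012 ] | after spin [0.029  0.0003 0.0119]
```

View pics/p3_side.png

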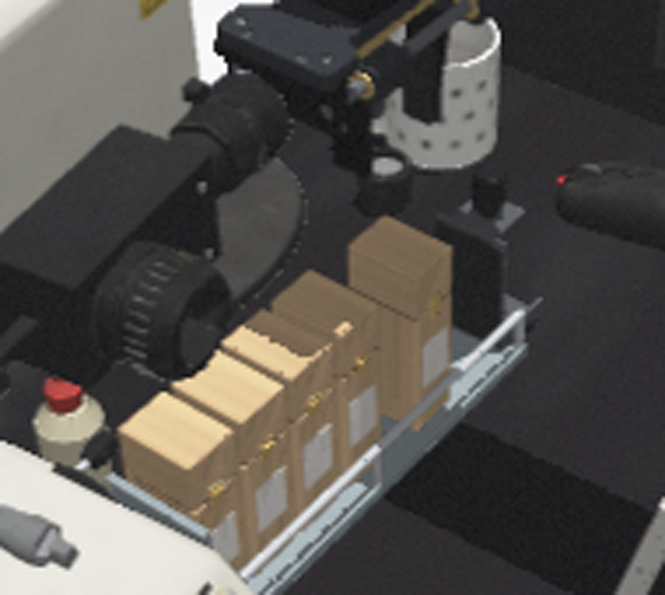

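```bash

python3 -m inch '[0.002,0,0.0232,0,0.002,0,0.0232,0,0.002,0,0.0232,0,0.001,0,0.0232,0,0,0,0,-0.142,0,0,0,-0.143,0,0,0,-0.143,0,0,0,-0.143,0,0,0,-0.143,0,0,0,-0.143,0,0,0,-0.143,0,0,0,-0.143,0,0,0,-0.143,0,0,0,-0.143,0,0,0,-0.143,0,0,0,0,0,0,0,0,0]' 0
python3 go.py r 0 -157 121 0 5
```

```text
pos [ 658.4 -130.9  214.3] rack [  5.6 -64.2 214.3] jaw -96.95 tilt [-0.004 -1.     0.   ] F [ 0.4  0.1 -1.1] open 51.1 t 30.75
target [ 641.9 -222.4  121. ] d tool [0.0058 0.0933 0.0928] spin rad -1.573
n 5 per row now [0.0012 0.0187 0.0186] | after spin [ 0.0186  0.0187 -0.0012]validation failed for argument at $...
```

```bash

python3 -m inch '[0.002,0,0.0232,0,0.002,0,0.0232,0,0.002,0,0.0232,0,0.001,0,0.0232,0,0,0,0,-0.143,0,0,0,-0.143,0,0,0,-0.143,0,0,0,-0.143,0,0,0,-0.143,0,0,0,-0.143,0,0,0,-0.143,0,0,0,-0.143,0,0,0,-0.143,0,0,0,-0.143,0,0,0,-0.143,0,0,0,0,0,0,0,0]' 0
python3 go.py r 0 -157 121 0 5
```

```text
time_s: 32.45
position: [638.7, -222.2, 210.9]
tool_rot: [-0.469, 0.53, -0.529, 0.468]
force: [-0.6, 0.7, 0.1]
opening: 87.1
pos [ 638.7 -222.2  210.9] rack [  -3.1 -157.2  210.9] jaw -7.0 tilt [-0.001 -1.    -0.002] F [-0.6  0.7  0.1] open 87.1 t 32.45
target [ 641.9 -222.4  121. ] d tool [-0.0002  0.0899  0.0033] spin rad -0.0031
n 5 per row now [-0.      0.018   0.0007] | after spin [-0.      0.018   0.0007]
```

```bash

python3 -m inch '[0,0.03,0.0005,0,0,0.03,0.0005,0,0,0.02,0.0005,0,0,0.008,0,0,0,0,0,0,0,0,0,0]' 0
python3 go.py r 0 -157 121 0 1
python3 -m inch '[0,0,0,0,0,0,0,0,0,0,0,0,0,0,0,0,0,0,0,0,0,0,0,0,0,0,0,0,0,0,0,0,0,0,0,0,0,0,0,0]' 255 25
python3 go.py r 0 -61 121 0 1
```

```text
time_s: 33.05
position: [641.5, -222.3, 125.1]
tool_rot: [0.469, -0.529, 0.529, -0.47]
force: [-0.5, 0.3, 0.5]
opening: 86.9
pos [ 641.5 -222.3  125.1] rack [  -0.4 -157.   125.1] jaw -6.86 tilt [ 0.    -1.     0.002] F [-0.5  0.3  0.5] open 86.9 t 33.05
target [ 641.9 -222.4  121. ] d tool [0.     0.0041 0.0004] spin rad -0.0007
n 1 per row now [0.     0.0041 0.0004] | after spin [0.     0.0041 0.0004]
time_s: 34.05
position: [642.0, -222.5, 124.1]
tool_rot: [0.469, -0.528, 0.53, -0.47]
force: [4.6, 0.2, -2.1]
opening: 18.7
pos [ 642.  -222.5  124.1] rack [ 1.000e-01 -1.571e+02  1.241e+02] jaw -6.81 tilt [-0.    -1.     0.003] F [ 4.6  0.2 -2.1] open 18.7 t 34.05
target [ 653.3 -127.1  121. ] d tool [-0.0961  0.0032 -0.0001] spin rad 0.0001
n 1 per row now [-0.0961  0.0032 -0.0001] | after spin [-0.0961  0.0032 -0.0001]
```

```bash

python3 -m inch '[-0.01,0,0,0,-0.015,0,0,0,-0.012,0,0,0,-0.008,0,0,0,-0.005,0,0,0,-0.005,0,0,0,-0.005,0,0,0,-0.005,0,0,0,-0.005,0,0,0,-0.005,0,0,0,-0.004,0,0,0,0,0,0,0]' 255 25
python3 go.py r 0 -61 121 0 1
python3 - <<'E'
from h import *
r=cam("side");crop(r["image"],200,150,190,170,3.5,"pics/q1_side.png")
E
```

```text
time_s: 35.25
position: [651.4, -144.9, 124.2]
tool_rot: [0.469, -0.528, 0.53, -0.47]
force: [5.2, -2.2, -3.6]
opening: 18.9
pos [ 651.4 -144.9  124.2] rack [  0.2 -78.9 124.2] jaw -6.83 tilt [ 0.002 -1.     0.003] F [ 5.2 -2.2 -3.6] open 18.9 t 35.25
target [ 653.3 -127.1  121. ] d tool [-0.0179  0.0031 -0.0002] spin rad -0.0001
n 1 per row now [-0.0179  0.0031 -0.0002] | after spin [-0.0179  0.0031 -0.0002]
```

View pics/q1_side.png

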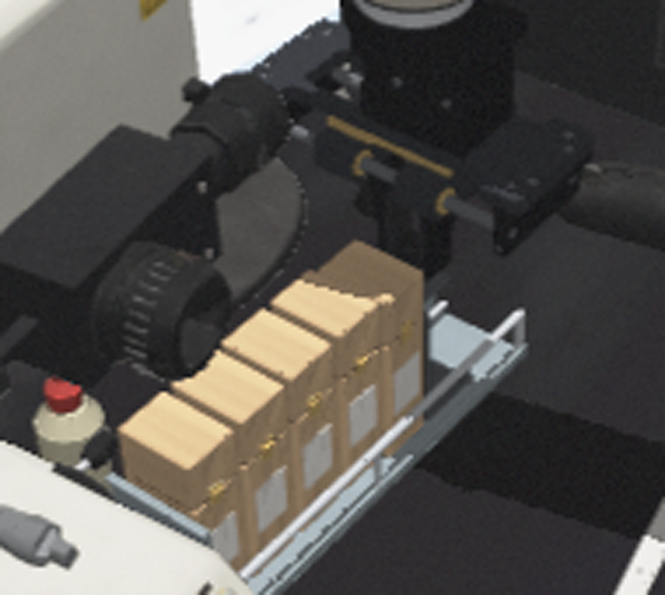

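Fifth box is touching the row; close the remaining 15–18 mm slowly, watching force.

```bash

python3 -m inch '[-0.003,0,0,0,-0.003,0,0,0,-0.003,0,0,0,-0.002,0,0,0,-0.002,0,0,0,0,0,0,0]' 
python3 go.py r 0 -61 121 0 1
python3 -m inch '[-0.001,0,0,0,-0.001,0,0,0,-0.001,0,0,0,0,0,0,0]' 
python3 go.py r 0 -61 121 0 1
```

```text
time_s: 35.9
position: [652.3, -136.3, 124.1]
tool_rot: [0.47, -0.527, 0.532, -0.467]
force: [4.2, -7.7, -1.7]
opening: 19.4
pos [ 652.3 -136.3  124.1] rack [  0.2 -70.3 124.1] jaw -6.98 tilt [ 0.007 -1.     0.003] F [ 4.2 -7.7 -1.7] open 19.4 t 35.9
target [ 653.3 -127.1  121. ] d tool [-0.0093  0.0031 -0.0002] spin rad -0.0029
n 1 per row now [-0.0093  0.0031 -0.0002] | after spin [-0.0093  0.0031 -0.0002]
time_s: 36.3
position: [652.6, -134.0, 124.1]
tool_rot: [0.47, -0.527, 0.532, -0.467]
force: [3.6, -8.1, -1.5]
opening: 19.2
pos [ 652.6 -134.   124.1] rack [  0.2 -67.9 124.1] jaw -7.01 tilt [ 0.007 -1.     0.002] F [ 3.6 -8.1 -1.5] open 19.2 t 36.3
target [ 653.3 -127.1  121. ] d tool [-0.007   0.0031 -0.0002] spin rad -0.0034
n 1 per row now [-0.007   0.0031 -0.0002] | after spin [-0.007   0.0031 -0.0002]
```

```bash

python3 -m inch '[-0.001,0,0,0,-0.001,0,0,0,0,0,0,0]' 
python3 go.py r 0 -61 121 0 1

```

```text
time_s: 36.6
position: [652.7, -133.2, 124.2]
tool_rot: [0.47, -0.527, 0.533, -0.466]
force: [3.8, -11.9, -1.7]
opening: 18.8
pos [ 652.7 -133.2  124.2] rack [  0.2 -67.1 124.2] jaw -7.05 tilt [ 0.009 -1.     0.002] F [  3.8 -11.9  -1.7] open 18.8 t 36.6
target [ 653.3 -127.1  121. ] d tool [-0.0061  0.0031 -0.0002] spin rad -0.0041
n 1 per row now [-0.0061  0.0031 -0.0002] | after spin [-0.0061  0.0031 -0.0002]
```

```bash

python3 -m inch '[-0.001,0,0,0,-0.001,0,0,0,-0.001,0,0,0,0,0,0,0]' 
python3 go.py r 0 -61 121 0 1
python3 -m inch '[-0.001,0,0,0,-0.001,0,0,0,0,0,0,0]' 
python3 go.py r 0 -61 121 0 1
python3 - <<'E'
from h import *
r=cam("side");crop(r["image"],200,150,190,170,3.5,"pics/q2_side.png")
r=cam("top");crop(r["image"],220,180,170,100,4.5,"pics/q2_top.png")
E
```

```text
time_s: 37.0
position: [653.1, -130.2, 124.2]
tool_rot: [0.47, -0.527, 0.533, -0.467]
force: [4.5, -11.0, -1.8]
opening: 18.9
pos [ 653.1 -130.2  124.2] rack [  0.2 -64.1 124.2] jaw -7.05 tilt [ 0.009 -1.     0.002] F [  4.5 -11.   -1.8] open 18.9 t 37.0
target [ 653.3 -127.1  121. ] d tool [-0.0031  0.0031 -0.0003] spin rad -0.0041
n 1 per row now [-0.0031  0.0031 -0.0003] | after spin [-0.0031  0.0031 -0.0002]
time_s: 37.3
position: [653.3, -128.8, 124.2]
tool_rot: [0.47, -0.527, 0.533, -0.466]
force: [2.6, -11.1, -1.6]
opening: 19.0
pos [ 653.3 -128.8  124.2] rack [  0.2 -62.7 124.2] jaw -7.07 tilt [ 0.01  -1.     0.002] F [  2.6 -11.1  -1.6] open 19.0 t 37.3
target [ 653.3 -127.1  121. ] d tool [-0.0017  0.0031 -0.0003] spin rad -0.0044
n 1 per row now [-0.0017  0.0031 -0.0003] | after spin [-0.0017  0.0031 -0.0002]
```

View pics/q2_side.png

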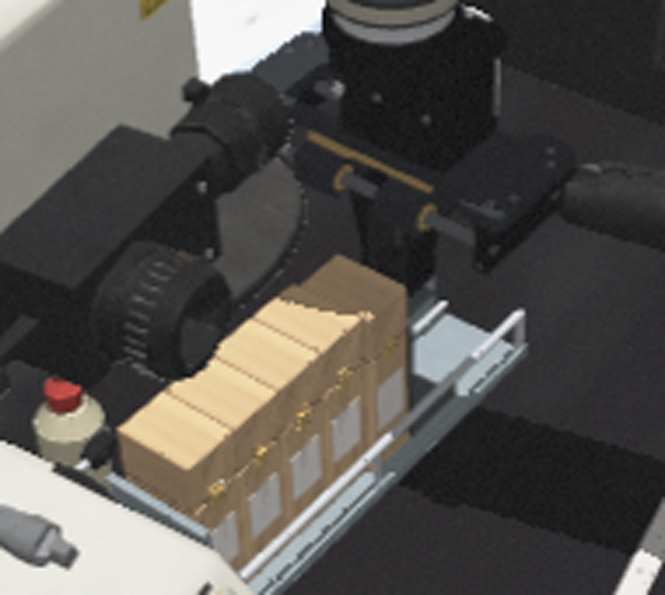

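View pics/q2_top.png

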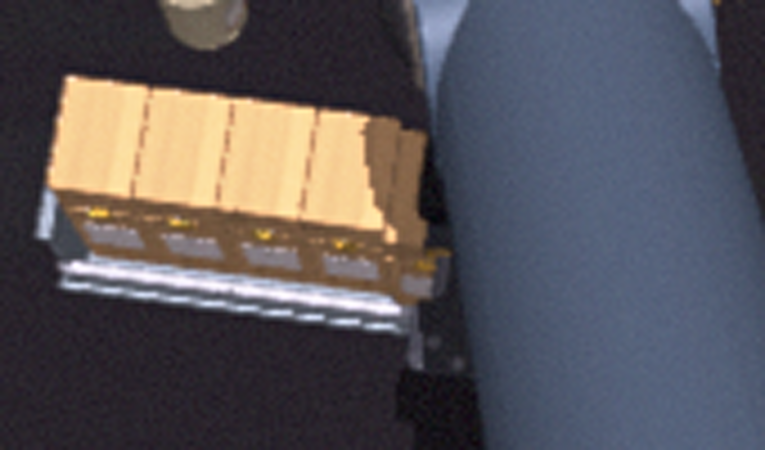

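```bash

python3 -m inch '[-0.001,0,0,0,-0.001,0,0,0,0,0,0,0]' 
python3 go.py r 0 -61 121 0 1
python3 -m inch '[-0.001,0,0,0,-0.001,0,0,0,0,0,0,0]' 
python3 go.py r 0 -61 121 0 1
```

```text
time_s: 37.7
position: [653.4, -127.5, 124.2]
tool_rot: [0.47, -0.527, 0.533, -0.466]
force: [2.9, -12.2, -2.1]
opening: 19.0
pos [ 653.4 -127.5  124.2] rack [  0.2 -61.4 124.2] jaw -7.09 tilt [ 0.011 -1.     0.002] F [  2.9 -12.2  -2.1] open 19.0 t 37.7
target [ 653.3 -127.1  121. ] d tool [-0.0004  0.0032 -0.0002] spin rad -0.0048
n 1 per row now [-0.0004  0.0032 -0.0002] | after spin [-0.0004  0.0032 -0.0002]
time_s: 38.0
position: [653.6, -126.7, 124.2]
tool_rot: [0.471, -0.527, 0.534, -0.465]
force: [2.4, -13.2, -1.0]
opening: 18.9
pos [ 653.6 -126.7  124.2] rack [  0.2 -60.6 124.2] jaw -7.13 tilt [ 0.012 -1.     0.002] F [  2.4 -13.2  -1. ] open 18.9 t 38.0
target [ 653.3 -127.1  121. ] d tool [ 0.0003  0.0032 -0.0003] spin rad -0.0055
n 1 per row now [ 0.0003  0.0032 -0.0003] | after spin [ 0.0003  0.0032 -0.0003]
```

```bash

python3 -m inch '[-0.001,0,0,0,-0.001,0,0,0,0,0,0,0]' 
python3 go.py r 0 -61 121 0 1
python3 -m inch '[-0.001,0,0,0,-0.001,0,0,0,0,0,0,0]' 
python3 go.py r 0 -61 121 0 1
```

```text
time_s: 38.3
position: [653.5, -126.7, 124.2]
tool_rot: [0.471, -0.526, 0.534, -0.464]
force: [2.8, -16.9, -0.1]
opening: 19.1
pos [ 653.5 -126.7  124.2] rack [  0.2 -60.6 124.2] jaw -7.2 tilt [ 0.015 -1.     0.002] F [  2.8 -16.9  -0.1] open 19.1 t 38.3
target [ 653.3 -127.1  121. ] d tool [ 0.0004  0.0032 -0.0002] spin rad -0.0067
n 1 per row now [ 0.0004  0.0032 -0.0002] | after spin [ 0.0004  0.0032 -0.0002]
time_s: 38.6
position: [653.5, -126.6, 124.2]
tool_rot: [0.471, -0.526, 0.535, -0.463]
force: [1.6, -19.5, -0.5]
opening: 19.4
pos [ 653.5 -126.6  124.2] rack [  0.2 -60.5 124.2] jaw -7.26 tilt [ 0.017 -1.     0.002] F [  1.6 -19.5  -0.5] open 19.4 t 38.6
target [ 653.3 -127.1  121. ] d tool [ 0.0005  0.0032 -0.0002] spin rad -0.0077
n 1 per row now [ 0.0005  0.0032 -0.0002] | after spin [ 0.0005  0.0032 -0.0002]
```

```bash

python3 -m inch '[0.002,0,0,0,0.002,0,0,0,0,0,0,0]' 
python3 go.py r 0 -61 121 0 1
python3 -m inch '[0,0,0,0,0,0,0,0,0,0,0,0,0,0,0,0,0,0,0,0,0,0,0,0]' 100
python3 -m inch '[0,-0.015,0,0,0,-0.02,0,0,0,-0.03,0,0,0,-0.03,0,0,0.02,-0.02,-0.03,0,0.03,0,-0.04,0,0.03,0,-0.04,0,0.03,0,-0.04,0,0.03,0,-0.04,0,0,0,0,0]' 
python3 - <<'E'
from h import *
r=cam("side");crop(r["image"],200,150,190,170,3.5,"pics/z_side.png")
r=cam("top");crop(r["image"],220,180,170,100,4.5,"pics/z_top.png");cv2.imwrite("pics/z_topf.png",r["image"])
E
```

```text
time_s: 38.9
position: [653.5, -126.7, 124.2]
tool_rot: [0.47, -0.527, 0.534, -0.465]
force: [2.7, -14.9, -1.2]
opening: 19.1
pos [ 653.5 -126.7  124.2] rack [  0.2 -60.6 124.2] jaw -7.15 tilt [ 0.012 -1.     0.002] F [  2.7 -14.9  -1.2] open 19.1 t 38.9
target [ 653.3 -127.1  121. ] d tool [ 0.0004  0.0032 -0.0002] spin rad -0.0058
n 1 per row now [ 0.0004  0.0032 -0.0002] | after spin [ 0.0004  0.0032 -0.0002]
time_s: 39.5
position: [653.4, -116.6, 124.1]
tool_rot: [-0.47, 0.529, -0.529, 0.47]
force: [-0.4, -0.5, 1.0]
opening: 51.6
time_s: 40.5
position: [442.3, -238.3, 239.7]
tool_rot: [0.469, -0.531, 0.531, -0.465]
force: [0.2, -1.4, -0.4]
opening: 53.1
```

View pics/z_side.png

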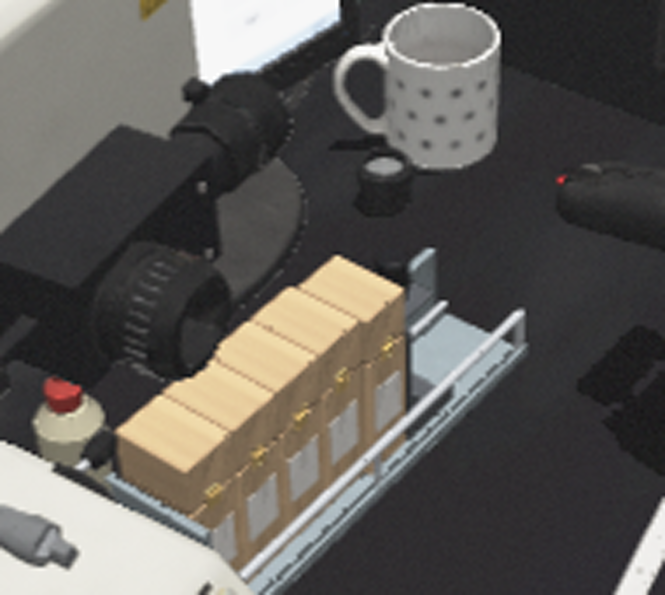

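View pics/z_top.png

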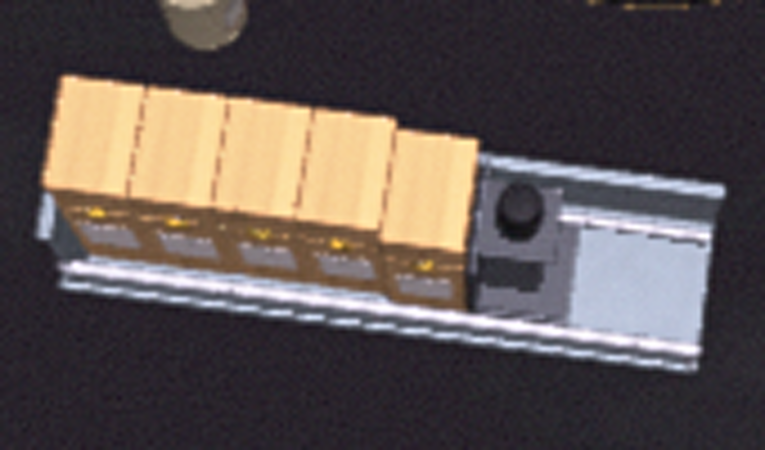

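View pics/z_topf.png

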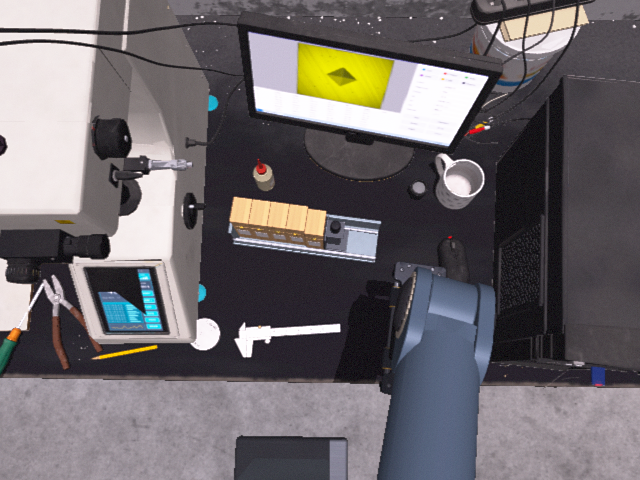

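```bash
python3 ov.py 0 z; python3 -m inch '[0,0,0,0,0,0,0,0,0,0,0,0]'
```

```text
time_s: 41.0
position: [448.8, -232.8, 239.0]
tool_rot: [-0.47, 0.529, -0.528, 0.47]
force: [0.1, 0.2, -0.7]
opening: 52.7
```

View pics/ov_top_z.png

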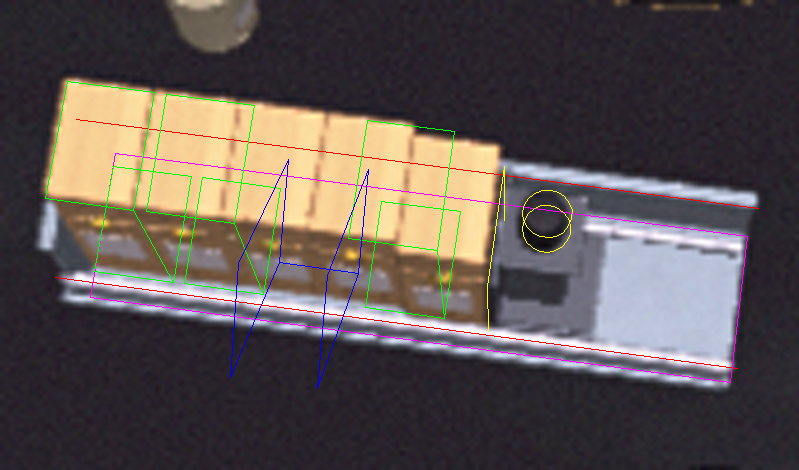

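The bookend lies on the predicted zero-travel outline (face at px 487–505), with the five lids adjoining it without gaps. Handing in.

```bash
python3 -c "
from workcell import hand_in
print(hand_in())"
```

```text
the job is handed in; nothing more can be done
None
```

Both fallen boxes are back upright in the row, and the bookend is slid up so all five boxes stand snug between it and the end plate. I handed the job in at about 41 s of the 72 s.

**Order:**
1. I drew the bookend back by its knob to make room.
2. I tipped the leaning box upright and set it back in its place.
3. I picked the lying box up by its lid end, turned it upright against the bench and set it in the lane with its catch to the front.
4. I slid the bookend up until it stopped moving and the push force climbed to about 19 N.

**Last checks:**
- In the final pictures all five boxes stand with lids up and catches to the front, with no gaps between them.
- The bookend face is where zero travel should put it, and the measured knob position agrees to within about 1 mm.
- The oil bottle, mouse and round steel block look to be where they started. The arm was well clear of everything.

**What did not go cleanly:**
- **Jammed push:** my first push on the leaning box stuck, with a reaction of about 80 N at the wrist (limit 120 N). It was a fingertip pressing on the box. I backed off and followed an arc upward instead.
- **Lifted by mistake:** I once opened the gripper too little and raised that box about 110 mm, then set it back down in its place.
- **Not quite in line:** the fifth box stands a few millimetres further forward in the lane than the others.

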